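# Dry-fit the posts and dowels of a plate rack

### The job

Dry-fit the plate rack on the joiner's bench: drop the two loose round dowels, one into each empty bore of the rail, and plug the loose end post with the rectangular tenon into the free mortise at the rail's end, pushed fully home so that its shoulder sits flush on the rail and it stands straight in line with the rail. Leave the spare square post, the glue bottle, the mallet and the chisel where they are.

Things in the scene. Friction and masses are not known exactly. Their poses are not given: they have to be found in the camera images.
- rail: Rack rail screwed to the bench: pale wooden board 90 x 410 x 15 mm carrying a row of five blocks along its y, each 80 mm wide, tops 55 mm above the bench. Three middle blocks 63 mm long (centres y = -64, 0, 64), end blocks 83 mm long (y = -138, 138); which block is at which place varies. Origin: centre of the underside, on the bench; y along the rail, z up.
- mortise (a point): The free end block's mortise: a rectangular hole 27 mm across the rail by 47 mm along it, 40 mm deep. The point is the centre of its mouth, at the block's top (55 mm up); y runs along the rail (the hole's long side), z up. It is at either end of the rail.
- bore1 (a point): An empty round dowel bore, 32 mm across and 40 mm deep, in one of the three middle blocks. The point is the centre of its mouth, at the block's top (55 mm up); z up.
- bore2 (a point): The other empty round dowel bore, same size as bore1.
- end_block: The other end block with its end post already glued in: a fixed upright 40 mm across the rail, 60 mm along it, its top 150 mm above the bench. Origin: centre of the block's underside (15 mm above the bench).
- dowel_block: The middle block that already has its dowel glued in: fixed, 28 mm thick, top 145 mm above the bench. Origin: centre of the block's underside (15 mm above the bench).
- end_post: The loose end post, pale wood, 127 mm tall, standing on its tenon. The body is 40 mm (x) by 60 mm (y) and 95 mm tall; below it is a rectangular tenon 24 mm (x) by 44 mm (y) and 32 mm long, with a bevelled foot. Origin: centre of the tenon's end, at the bottom; z up towards the top. Same shape after half a turn.
- dowel1: A loose round dowel of pale wood, 28 mm thick, 130 mm long, standing on end, both ends bevelled. Origin: centre of its lower end; z up along it.
- dowel2: The other loose dowel, identical to dowel1.
- spare_post: Bystander: a spare post that does not fit this rack, standing on a square tenon 34 x 34 mm, 32 mm long; body 52 x 52 mm, 78 mm tall; 110 mm tall in all. Origin: centre of the tenon's end, at the bottom.
- glue: Bystander: a white glue bottle standing upright, 58 mm across, 150 mm tall. Origin: centre of its underside.
- mallet: Bystander: a wooden mallet lying flat: head 85 x 120 x 70 mm, handle 26 mm thick and 210 mm long from the head towards its -x. Origin: under the head's centre, on the bench.
- chisel: Bystander: a chisel with an orange handle (28 mm thick, 115 mm long, towards -x) and a 20 mm wide blade (towards +x), 250 mm long in all, lying flat. Origin: near its middle, 100 mm from the handle's end, on the bench.
Not all that is in view belongs to the job. What is shaped like the dowel1 but orange or yellow is not meant. What is shaped like the end_post but purple is not meant.

How it is judged (in metres and radians):
At the end, for the whole second after the job is handed in: Tenon in the mortise: within 6 mm of its centre, at least 29 mm deep (shoulder down), in line with the rail within 0.12 rad, upright within 0.06 rad. Each dowel in an empty bore: within 6 mm of its centre, at least 36 mm deep, within 0.13 rad of upright. All three at rest (horizontal distance between end_post and mortise below 0.006 m and z of end_post in the frame of mortise below -0.029 m and angle between the y axis of end_post and the y axis of mortise, either way round below 0.12 rad and angle between end_post's own z axis and vertical below 0.06 rad and linear speed of each of end_post, dowel1, dowel2 below 0.02 m/s and ((horizontal distance between dowel1 and bore1 below 0.006 m and z of dowel1 in the frame of bore1 below -0.036 m) or (horizontal distance between dowel1 and bore2 below 0.006 m and z of dowel1 in the frame of bore2 below -0.036 m)) and angle between each of dowel1, dowel2's own z axis and vertical below 0.13 rad and ((horizontal distance between dowel2 and bore1 below 0.006 m and z of dowel2 in the frame of bore1 below -0.036 m) or (horizontal distance between dowel2 and bore2 below 0.006 m and z of dowel2 in the frame of bore2 below -0.036 m))); the robot touches nothing.
It fails at once if the mallet is shifted by more than 30 mm or knocked over (distance of mallet from where it was at the start of the episode above 0.03 m).
It fails at once if the chisel is shifted by more than 30 mm or knocked over (distance of chisel from where it was at the start of the episode above 0.03 m).
It fails at once if the spare post is shifted by more than 30 mm or knocked over (distance of spare_post from where it was at the start of the episode above 0.03 m or angle between spare_post's own z axis and vertical above 0.5 rad).
It fails at once if the glue bottle is shifted by more than 30 mm or knocked over (distance of glue from where it was at the start of the episode above 0.03 m or angle between glue's own z axis and vertical above 0.5 rad).
It also fails if it takes over 72 s, if anything falls off the work surface, if the arm or the gripper's body presses on something with over 40 N, if the wrist force passes 120 N, or if a joint passes its speed limit or range.

### The arm

A 7-joint arm with a two-finger parallel gripper is mounted at the origin on the work surface. World frame = base frame: x ahead of the robot, y to its left, z up, the work surface at z = 0. Lengths are in mm, angles in rad, forces in N, time in s.
With the tool pointing down it reaches from about 400 to 875 mm from the base axis. Payload 4.4 kg.
Tool frame: the origin (TCP) lies between the finger pads; the fingertips stand 11 mm ahead of it and the grasp point (between the pads) lies 8 mm behind it; y points along the fingers, x is the direction in which the jaws open and shut, and the axes are right-handed (so a half turn about y gives the same grasp; the last joint's range is limited). The gripper opens to 85 mm and grips with 20 to 120 N. Pads are 22 mm wide; open, the fingers measure 114 mm over their backs; the gripper's body (76 mm by 85 mm) begins 54 mm behind the grasp point. The pads swing forward as they close: fully open they stand 13 mm farther back than shut.
Start: joints at [1.248, 0.628, 0.038, 1.517, -0.027, 0.996, -0.02], TCP at [165.118, -628.692, 242.313] pointing down, gripper open.
Joint ranges: [-3.06, 3.06], [-0.37, 2.12], [-1.25, 1.32], [0.18, 2.47], [-1.1, 4.24], [0.23, 1.98], [-2.94, 2.94]. Speed limits (rad/s): [2.57, 2.57, 3.14, 3.14, 3.14, 3.14, 3.14].

### API

Orientations are given as [roll, pitch, yaw] about the fixed x, y, z axes, in that order (R = Rz(yaw) Ry(pitch) Rx(roll)).
In Python, from cell import * gives the robot as it stands.
- The arm moves only by the shell command python3 -m jog 'ROWS'. ROWS is JSON, a list of rows, each an object of numbers: "x", "y", "z": the shift along the tool's x, y, z in mm; "ax", "ay", "az": the turn, a rotation vector about the tool's x, y, z in rad; "grip": the finger opening in mm, from 0 to 85.4. In form: [{"x": .., "y": .., "z": .., "ax": .., "ay": .., "az": .., "grip": ..}, ...]. A call has 1 to 5 rows; each row is the pose to reach, as a shift and turn from the pose commanded when the call began, along the tool's axes at that moment; what a row does not reach only later rows make up. A row lasts 1/10 s, in which the tool goes at most 50 mm and 8.59 degrees, less where a joint would pass 70% of its speed; a pose out of reach is approached as far as the arm can. A call with a gripper value outside its range is refused whole. The fingers move at their own pace and stop on an object; the grip force is fixed at half the most. Time passes only in rows, so rows that repeat a pose let the fingers close. It gives the time, the measured TCP pose, the force and the opening at its end, in the units of the state.
- read_state(): the state, without advancing time (a new reading comes with each control period).
- get_image(name): name is "scene" or "top" or "wrist"; returns a dict with "color" (420x560x3 uint8, red, green, blue), "vfov" (degrees; the focal length in pixels is half the picture's height over the tangent of half this angle, whatever the lens; pixels are square), "cx", "cy" (the principal point, pixels), "camera_from_world" (4x4, takes a point from world to camera coordinates). Camera axes: x right, y down, z forward; pixel columns grow to the right and rows downward; lengths in mm; the calibration is good to about 2 mm. A picture is of the moment at which its call begins. There is no depth.
- finish_job(): hands the job in, once; it reports no verdict.
The state is a dict: "clock": time; "qpos": joint angles; "qd": joint speeds; "tau": joint torques, N m; "eef_pos": TCP position; "tool_rot": TCP orientation; "force": force on the tool from outside, world axes, zero at the start; "torque": the same for the moment, N m; "width": finger opening in mm.
Only numpy, scipy, OpenCV 4.12 (cv2) and the standard library are available. Lean on these libraries where they do the work, as an engineer would, in place of code of your own. Each camera call takes 0.05 s, during which the arm holds its last target.

## Working session

There is one attempt and no reset: what is moved stays moved. The work goes in short steps, Python scripts to look and compute and a shell command to move; the robot and the scene stay as the last step left them, time stands still between calls to the robot, and variables do not carry over. Pictures are saved under pics/ and viewed, and the job is handed in when it is done.

```bash
ls; mkdir -p pics; python3 - <<'E'
from cell import *
import cv2
print(read_state())
for n in ["scene","top","wrist"]:
    d=get_image(n); cv2.imwrite(f"pics/{n}0.png",d["color"][:,:,::-1]); print(n,d["vfov"],d["cx"],d["cy"],d["camera_from_world"].tolist() if hasattr(d["camera_from_world"],'tolist') else d["camera_from_world"])
E
```

```text
pics
{'clock': 0.0, 'qpos': array([ 1.24819513,  0.62932017,  0.03841248,  1.51834932, -0.02703467,
        0.99628759, -0.01997019]), 'qd': array([ 1.78461826e-06, -6.30784067e-04,  7.01736991e-04, -4.39905082e-04,
       -5.27737076e-05,  1.00665564e-04,  6.84711031e-04]), 'tau': array([-2.47018152e-04, -5.63408697e+01,  1.22584932e+00, -1.93447798e+01,
        1.09063342e-02,  1.06571533e-02,  2.05586093e-05]), 'eef_pos': array([ 164.99763874, -628.10092026,  241.41130415]), 'tool_rot': array([-1.57077249,  0.00184806, -1.3139599 ]), 'force': array([-0.58034552,  0.68563788,  0.39879105]), 'torque': array([-0.01765584,  0.00194677, -0.0009967 ]), 'width': 85.16458496902335}
scene 53.76571386151432 274.9337407677021 207.06237741231925 [[-0.03106826359030597, 0.999485558774693, -0.007961205833462633, 41.528711654685225], [0.5784932388953328, 0.011485479305654689, -0.8156063120878276, -245.64729753375397], [-0.8150952923124207, -0.029944975637974162, -0.5785524720232127, 1430.0216592403876], [0.0, 0.0, 0.0, 1.0]]
top 50.7277752054302 274.76561576580434 206.7364725251322 [[-0.01762063748419533, -0.9996523415309765, -0.019614005360611808, 8.478248244153892], [-0.9805627326221461, 0.02111152002730657, -0.19506673502861996, 518.3289473947619], [0.19541299989314884, 0.015795562470902053, -0.9805938301248828, 1292.333510414863], [0.0, 0.0, 0.0, 1.0]]
wrist 71.51612647335739 279.51290589590155 208.38230853638422 [[0.25362274649050004, -0.9673017373971727, -0.0016885766280436087, -649.114858981209], [-0.9182624942953638, -0.24131288989638916, 0.3139459837938879, -40.69159153148521], [-0.30408797087861666, -0.07807328607319157, -0.9494393440176478, 380.0191522033399], [0.0, 0.0, 0.0, 1.0]]
```

View pics.

View pics/scene0.png

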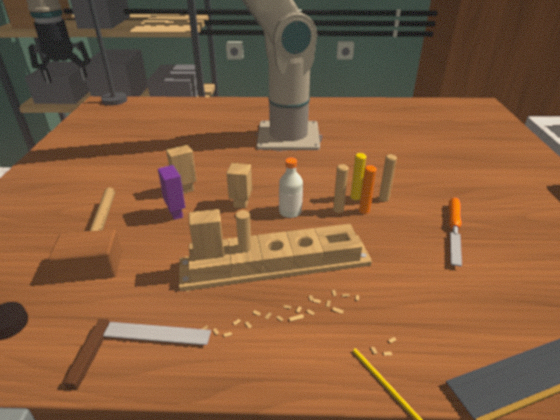

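View pics/top0.png

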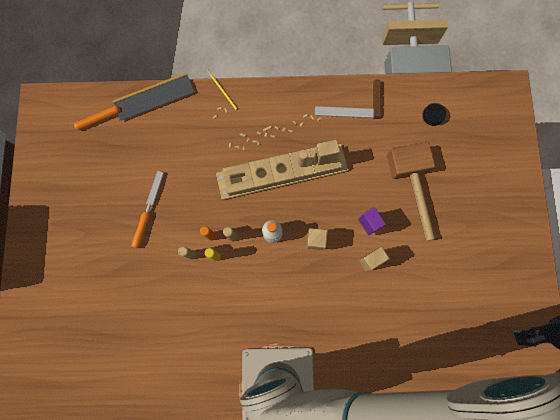

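View pics/wrist0.png

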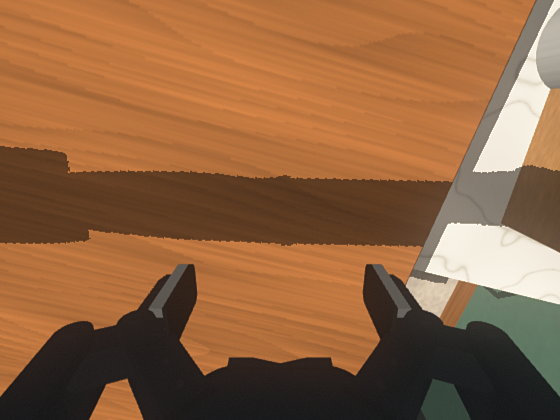

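```bash
python3 - <<'E'
import cv2
t=cv2.imread("pics/top0.png");s=cv2.imread("pics/scene0.png")
def c(im,x0,y0,x1,y1,k,n): cv2.imwrite(n,cv2.resize(im[y0:y1,x0:x1],None,fx=k,fy=k,interpolation=cv2.INTER_CUBIC))
c(t,210,135,360,205,5,"pics/c_rail.png")
c(t,165,215,295,270,6,"pics/c_dow.png")
c(t,295,200,445,280,5,"pics/c_post.png")
c(s,150,135,260,225,7,"pics/c_spost.png")
c(s,260,145,400,225,5.5,"pics/c_sdow.png")
c(s,170,200,380,290,3.7,"pics/c_srail.png")
E
```

```text
(no output)
```

View pics/c_rail.png

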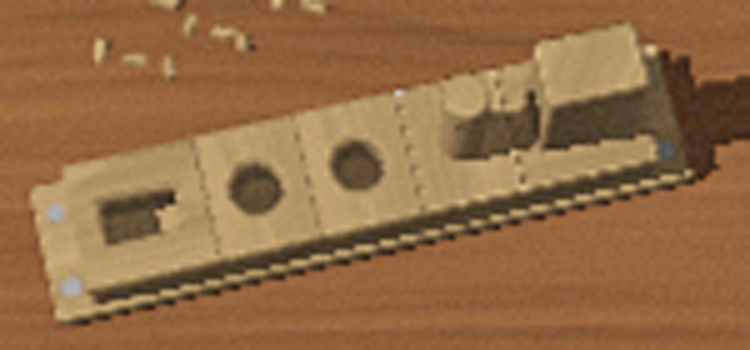

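View pics/c_dow.png

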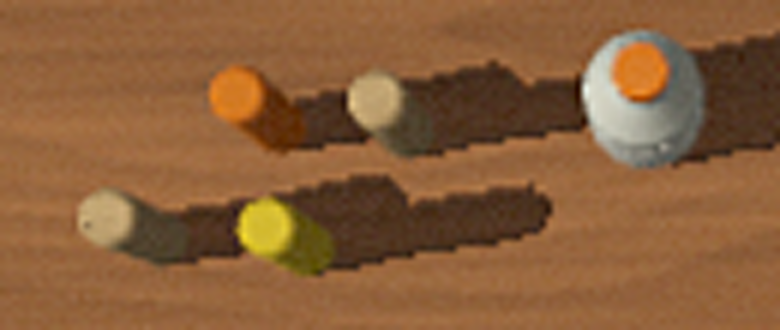

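View pics/c_post.png

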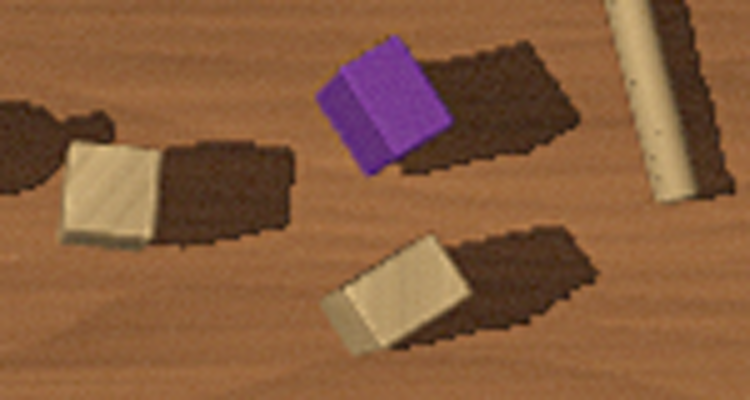

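View pics/c_spost.png

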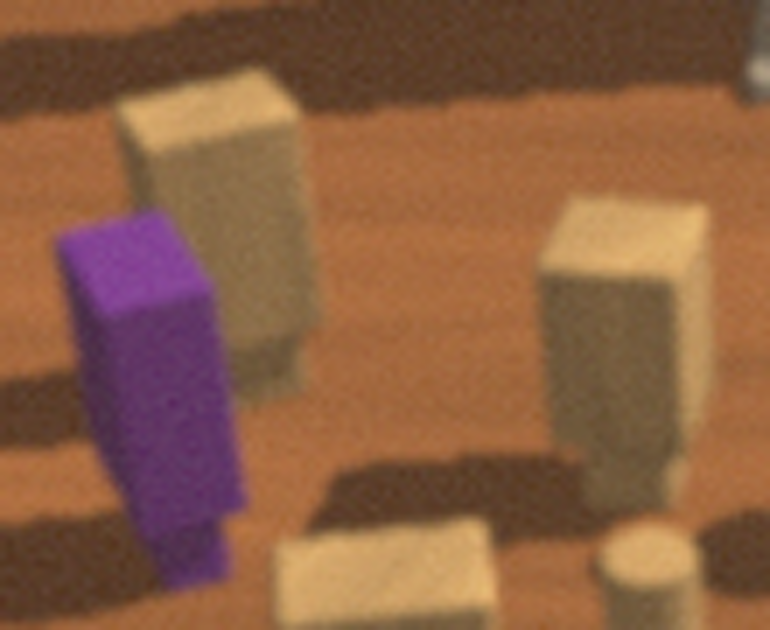

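View pics/c_sdow.png

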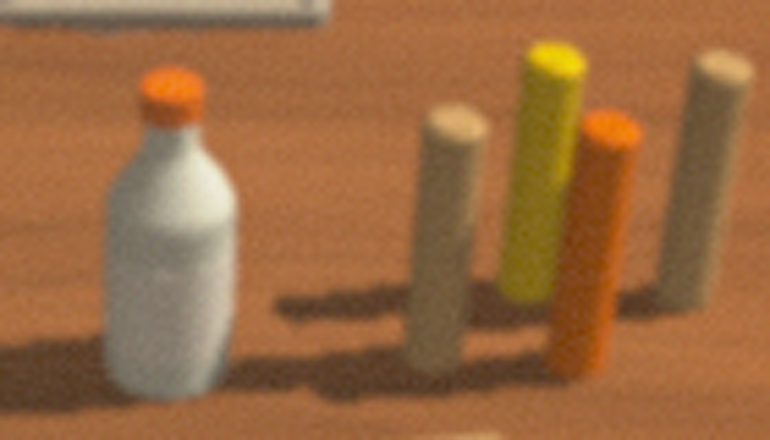

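View pics/c_srail.png

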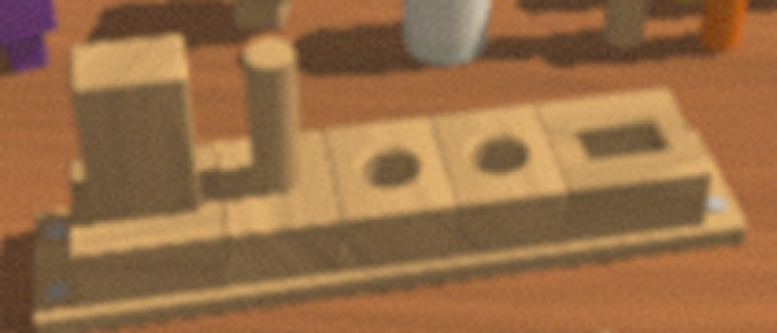

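```bash
cat > h.py <<'E'
from cell import *
import numpy as np, cv2
from scipy.optimize import least_squares
from scipy.spatial.transform import Rotation as R
def cam(d):
    f=210/np.tan(np.radians(d["vfov"])/2); return f,d["cx"],d["cy"],np.array(d["camera_from_world"])
def proj(c,P):
    f,cx,cy,T=c; q=np.atleast_2d(P)@T[:3,:3].T+T[:3,3]; return np.c_[f*q[:,0]/q[:,2]+cx,f*q[:,1]/q[:,2]+cy]
def back(c,uv,z):
    f,cx,cy,T=c; d=np.array([(uv[0]-cx)/f,(uv[1]-cy)/f,1])@T[:3,:3]; o=-T[:3,:3].T@T[:3,3]; return o+d*(z-o[2])/d[2]
def crop(uv,o,k): return (np.array(uv,float)+.5)/k-.5+np.array(o)
def to(x,y,z,yaw,tilt=True):
    "shift/turn from measured pose"
    s=read_state(); r=R.from_euler('xyz',s['tool_rot']); g=R.from_euler('xyz',[-np.pi/2,0,yaw])
    sh=r.inv().apply(np.array([x,y,z])-s['eef_pos']); tv=(r.inv()*g).as_rotvec()
    print("clk",round(s['clock'],2),"pos",s['eef_pos'].round(1),"rot",s['tool_rot'].round(3),"w",round(s['width'],1),"F",s['force'].round(1))
    print("shift",sh.round(1),"turn",tv.round(3))
E
python3 - <<'E'
from h import *
T=cam(get_image("top"));S=cam(get_image("scene"))
o,k=(210,135),5; so,sk=(170,200),3.7
tp=[((256,188),(0,64,55)),((357,165),(0,0,55)),((466,95),(0,-64,145)),((533,45),(20,-108,150)),((632,25),(20,-168,150)),((650,82),(-20,-168,150)),((545,108),(-20,-108,150)),((141,216),(0,138,55))]
sp=[((501,155),(0,64,55)),((391,168),(0,0,55)),((270,54),(0,-64,145)),((623,140),(0,138,55)),((72,80),(-20,-168,150)) if 0 else ((130,63),(0,-138,150))]
def res(p,wt=(1,1)):
    c,s=np.cos(p[2]),np.sin(p[2]); out=[]
    for cm,L,oo,kk,w in((T,tp,o,k,wt[0]),(S,sp,so,sk,wt[1])):
        for uv,P in L:
            W=np.array([c*P[0]-s*P[1]+p[0],s*P[0]+c*P[1]+p[1],P[2]]); out.append(w*(proj(cm,W)[0]-crop(uv,oo,kk)))
    return np.array(out).ravel()
for wt in((1,1),(1,0),(0,1)):
    r=least_squares(res,[600,0,0.2],args=(wt,),x_scale=[100,100,.1]); print(r.x.round(3)); 
    if wt==(1,1): print(r.fun.reshape(-1,2).round(2).tolist()); p=r.x
c,s=np.cos(p[2]),np.sin(p[2])
for n,y in(("mort",138),("b64",64),("b0",0)): print(n,(p[0]-s*y).round(1),(p[1]+c*y).round(1))
do,dk=(165,215),6; eo,ek=(260,145),5.5
for n,a,b,z in(("A",(376,101),(457,125),130),("B",(108,218),(723,70),130),("or",(238,95),(611,132),130),("ye",(267,228),(556,60),130),("cap",(640,70),(173,82),150)):
    print(n,back(T,crop(a,do,dk),z)[:2].round(1),back(S,crop(b,eo,ek),z)[:2].round(1))
po=(295,200);qo=(150,135)
for n,L,cm,oo,kk,z in(("post",[(342,290),(433,236),(471,294),(384,347)],T,po,5,127),("post s",[(118,103),(262,68),(300,120),(158,152)],S,qo,7,127),("purp",[(342,70),(396,37),(453,122),(386,160)],T,po,5,127),("spare",[(72,142),(160,150),(157,235),(65,235)],T,po,5,110)):
    P=np.array([back(cm,crop(q,oo,kk),z)[:2] for q in L]); e=np.diff(np.r_[P,P[:1]],axis=0)
    print(n,P.mean(0).round(1),"len",np.linalg.norm(e,axis=1).round(1),"ang",np.arctan2(e[:,1],e[:,0]).round(3))
E
```

```text
[ 6.40798e+02 -2.18160e+01  2.07000e-01]
[[-0.5, -0.27], [-0.41, -0.25], [-0.78, 0.06], [-0.88, -0.3], [-0.46, -0.84], [-0.58, 0.67], [0.07, 0.06], [-1.02, -0.57], [-0.92, -0.28], [-0.67, -0.2], [-0.36, -0.35], [-0.52, -0.3], [-0.68, -0.67]]
[ 6.39959e+02 -2.35350e+01  2.12000e-01]
[ 6.41969e+02 -2.04500e+01  2.10000e-01]
mort 612.5 113.2
b64 627.7 40.8
b0 640.8 -21.8
A [434.5 132.6] [440.8 135.4]
B [381.8 258.1] [388.9 260.4]
or [438.7 197.8] [445.7 201.2]
ye [375.7 183.4] [380.7 186.5]
cap [443.6   7.5] [440.6  11.6]
post [ 352.1 -282.2] len [59.9 37.8 57.4 38.4] ang [-1.064 -2.616  2.086  0.591]
post s [ 354.4 -277.4] len [56.3 47.6 53.3 44.7] ang [ 2.12   0.497 -1.073 -2.577]
purp [ 461.9 -281.5] len [36.6 57.4 44.2 56.3] ang [-1.044 -2.611  2.062  0.397]
spare [ 414.1 -122.3] len [50.4 48.8 52.2 53.6] ang [-1.683  3.066  1.551 -0.107]
```

```bash
python3 -m jog '[{"x":-289,"y":-18,"z":270,"ay":-1.83,"grip":65},{"x":-289,"y":-18,"z":270,"ay":-1.83,"grip":65},{"x":-289,"y":-18,"z":270,"ay":-1.83,"grip":65},{"x":-289,"y":-18,"z":270,"ay":-1.83,"grip":65},{"x":-289,"y":-18,"z":270,"ay":-1.83,"grip":65}]'; python3 -c "
from h import *; to(353,-280,260,0.52)"
```

```text
clk 0.25 pos [ 165.1 -628.4  241.9] rot [-1.571e+00  1.000e-03 -1.314e+00] w 85.6 F [-0.4 -0.4 -0. ]
shift [-289.3  -17.9  270.3] turn [-1.000e-03 -1.834e+00 -1.000e-03]$[0]: bad value
```

```bash
python3 -m jog '[{"x":-36,"y":-3,"z":34,"ay":-0.15,"grip":65},{"x":-72,"y":-6,"z":68,"ay":-0.3,"grip":65},{"x":-108,"y":-9,"z":102,"ay":-0.45,"grip":65},{"x":-144,"y":-12,"z":136,"ay":-0.6,"grip":65},{"x":-180,"y":-15,"z":170,"ay":-0.74,"grip":65}]'; python3 -c "
from h import *; to(353,-280,260,0.52)"
```

```text
clk 0.25 pos [ 165.1 -628.4  241.9] rot [-1.571e+00  1.000e-03 -1.314e+00] w 85.6 F [-0.4 -0.4 -0. ]
shift [-289.3  -17.9  270.3] turn [-1.000e-03 -1.834e+00 -1.000e-03]$[0]: bad value
```

```bash
python3 -m jog '[{"x":-36,"y":-3,"z":34,"ax":0,"ay":-0.15,"az":0,"grip":65},{"x":-72,"y":-6,"z":68,"ax":0,"ay":-0.3,"az":0,"grip":65},{"x":-108,"y":-9,"z":102,"ax":0,"ay":-0.45,"az":0,"grip":65},{"x":-144,"y":-12,"z":136,"ax":0,"ay":-0.6,"az":0,"grip":65},{"x":-180,"y":-15,"z":170,"ax":0,"ay":-0.74,"az":0,"grip":65}]'; python3 -c "
from h import *; to(353,-280,260,0.52)"
```

```text
clock: 0.75
eef_pos: [284.5, -409.6, 257.6]
tool_rot: [-1.571, -0.0, -0.568]
force: [1.0, -0.5, -0.6]
width: 65.3
clk 0.75 pos [ 284.5 -409.6  257.6] rot [-1.571 -0.    -0.568] w 65.3 F [ 1.  -0.5 -0.6]
shift [-12.   -2.5 146.1] turn [ 0.    -1.088  0.   ]
```

```bash
python3 -m jog '[{"x":-12,"y":-2,"z":146,"ax":0,"ay":-1.09,"az":0,"grip":65},{"x":-12,"y":-2,"z":146,"ax":0,"ay":-1.09,"az":0,"grip":65},{"x":-12,"y":-2,"z":146,"ax":0,"ay":-1.09,"az":0,"grip":65},{"x":-12,"y":-2,"z":146,"ax":0,"ay":-1.09,"az":0,"grip":65},{"x":-12,"y":-2,"z":146,"ax":0,"ay":-1.09,"az":0,"grip":65}]'; python3 -m jog '[{"x":0,"y":0,"z":0,"ax":0,"ay":-0.15,"az":0,"grip":65},{"x":0,"y":0,"z":0,"ax":0,"ay":-0.3,"az":0,"grip":65},{"x":0,"y":0,"z":0,"ax":0,"ay":-0.34,"az":0,"grip":65},{"x":0,"y":0,"z":0,"ax":0,"ay":-0.34,"az":0,"grip":65}]'; python3 -c "
from h import *; to(353,-280,260,0.52)
d=get_image('wrist');cv2.imwrite('pics/w1.png',d['color'][:,:,::-1])
c=cam(d); print(proj(c,[[353,-280,127]]).round(0))"
```

```text
clock: 1.25
eef_pos: [354.1, -280.7, 259.7]
tool_rot: [-1.571, -0.0, 0.186]
force: [-0.8, 0.1, -1.0]
width: 65.4
clock: 1.65
eef_pos: [352.9, -282.4, 259.3]
tool_rot: [-1.571, -0.0, 0.516]
force: [0.3, 1.0, 1.1]
width: 65.0
clk 1.65 pos [ 352.9 -282.4  259.3] rot [-1.571 -0.     0.516] w 65.0 F [0.3 1.  1.1]
shift [ 1.3 -0.7  2.1] turn [ 0.    -0.004  0.   ]
[[281. 200.]]
```

View pics/w1.png

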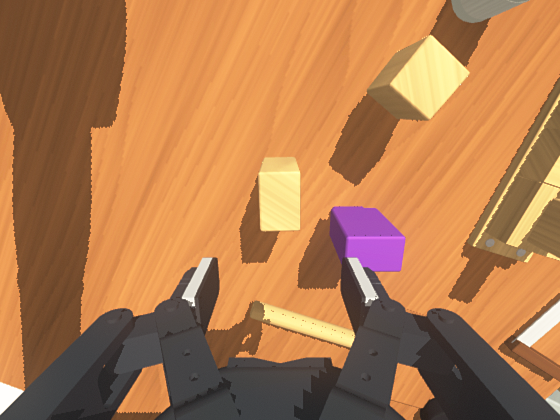

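```bash
python3 -c "
from h import *
c=cam(get_image('wrist'))
P=np.array([back(c,q,127) for q in [(259,173.5),(300,171),(300,231),(262,231)]]);print(P.round(1),P.mean(0))
to(*P.mean(0)[:2],97,0.52)"
```

```text
[[ 323.  -268.1  127. ]
 [ 354.4 -247.7  127. ]
 [ 384.7 -298.6  127. ]
 [ 352.4 -316.9  127. ]] [ 353.62909577 -282.83658644  127.        ]
clk 1.75 pos [ 352.9 -282.4  259.3] rot [-1.571  0.     0.515] w 64.5 F [-0.1  0.3 -0.2]
shift [  0.4 162.3  -0.7] turn [ 0.    -0.005 -0.   ]
```

```bash
python3 -m jog '[{"x":0,"y":45,"z":0,"ax":0,"ay":-0.02,"az":0,"grip":65},{"x":0,"y":90,"z":0,"ax":0,"ay":-0.02,"az":0,"grip":65},{"x":0,"y":135,"z":0,"ax":0,"ay":-0.02,"az":0,"grip":65},{"x":0,"y":162,"z":0,"ax":0,"ay":-0.02,"az":0,"grip":65},{"x":0,"y":162,"z":0,"ax":0,"ay":-0.02,"az":0,"grip":65}]'; python3 -m jog '[{"x":0,"y":0,"z":0,"ax":0,"ay":0,"az":0,"grip":20},{"x":0,"y":0,"z":0,"ax":0,"ay":0,"az":0,"grip":20},{"x":0,"y":0,"z":0,"ax":0,"ay":0,"az":0,"grip":20},{"x":0,"y":0,"z":0,"ax":0,"ay":0,"az":0,"grip":20},{"x":0,"y":0,"z":0,"ax":0,"ay":0,"az":0,"grip":20}]';  python3 -c "
from h import *
to(353,-283,97,0.52)"
```

```text
clock: 2.25
eef_pos: [351.2, -280.9, 94.6]
tool_rot: [-1.565, 0.003, 0.536]
force: [-0.4, -0.1, 0.9]
width: 64.9
clock: 2.75
eef_pos: [353.9, -283.1, 98.8]
tool_rot: [-1.574, -0.001, 0.536]
force: [-0.3, 0.8, 8.7]
width: 39.7
clk 2.75 pos [ 353.9 -283.1   98.8] rot [-1.574e+00 -1.000e-03  5.360e-01] w 39.7 F [-0.3  0.8  8.7]
shift [-0.7  1.8  0.5] turn [0.003 0.016 0.001]
```

```bash
python3 -m jog '[{"x":0,"y":-20,"z":0,"ax":0,"ay":0,"az":0,"grip":20},{"x":0,"y":-60,"z":0,"ax":0,"ay":0,"az":0,"grip":20},{"x":0,"y":-105,"z":0,"ax":0,"ay":0,"az":0,"grip":20},{"x":0,"y":-145,"z":0,"ax":0,"ay":0,"az":0,"grip":20},{"x":0,"y":-165,"z":0,"ax":0,"ay":0,"az":0,"grip":20}]';  python3 -c "
from h import *
to(605,105,262,0.21)
d=get_image('wrist');cv2.imwrite('pics/w2.png',d['color'][:,:,::-1])"
```

```text
clock: 3.25
eef_pos: [354.1, -282.9, 266.1]
tool_rot: [-1.576, -0.002, 0.536]
force: [1.1, -0.4, -2.6]
width: 39.2
clk 3.25 pos [ 354.1 -282.9  266.1] rot [-1.576 -0.002  0.536] w 39.2 F [ 1.1 -0.4 -2.6]
shift [413.7   3.7 205.5] turn [0.005 0.326 0.003]
```

View pics/w2.png

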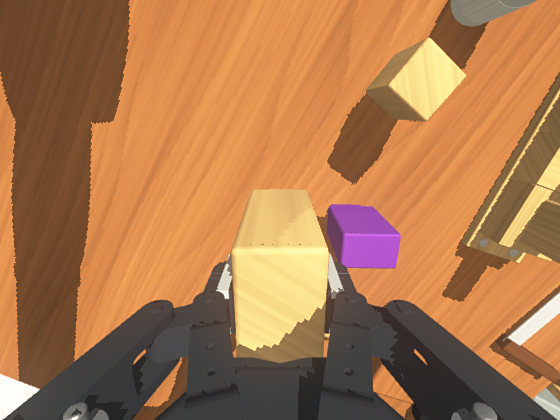

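```bash
python3 -m jog '[{"x":45,"y":0,"z":14,"ax":0,"ay":0.08,"az":0,"grip":20},{"x":90,"y":0,"z":29,"ax":0,"ay":0.16,"az":0,"grip":20},{"x":135,"y":0,"z":43,"ax":0,"ay":0.24,"az":0,"grip":20},{"x":180,"y":0,"z":57,"ax":0,"ay":0.326,"az":0,"grip":20},{"x":225,"y":0,"z":72,"ax":0,"ay":0.326,"az":0,"grip":20}]'; python3 -m jog '[{"x":38,"y":0,"z":0,"ax":0,"ay":0,"az":0,"grip":20},{"x":76,"y":0,"z":0,"ax":0,"ay":0,"az":0,"grip":20},{"x":114,"y":0,"z":0,"ax":0,"ay":0,"az":0,"grip":20},{"x":142,"y":0,"z":0,"ax":0,"ay":0,"az":0,"grip":20},{"x":142,"y":0,"z":0,"ax":0,"ay":0,"az":0,"grip":20}]';  python3 -m jog '[{"x":0,"y":0,"z":0,"ax":0,"ay":0,"az":0,"grip":20},{"x":0,"y":0,"z":0,"ax":0,"ay":0,"az":0,"grip":20}]';  python3 -c "
from h import *
to(605,0,262,0.21)
d=get_image('wrist');cv2.imwrite('pics/w3.png',d['color'][:,:,::-1])
print(proj(cam(d),[[612,113,55],[627,41,55]]))"
```

```text
clock: 3.8
eef_pos: [510.1, -104.2, 261.9]
tool_rot: [-1.571, 0.001, 0.208]
force: [1.0, -0.3, -1.7]
width: 39.6
clock: 4.3
eef_pos: [651.3, -73.8, 260.8]
tool_rot: [-1.569, -0.002, 0.212]
force: [-0.6, -0.2, -3.0]
width: 39.6
clock: 4.5
eef_pos: [647.1, -76.5, 261.7]
tool_rot: [-1.571, 0.002, 0.21]
force: [-0.5, 0.2, -1.8]
width: 39.4
clk 4.5 pos [647.1 -76.5 261.7] rot [-1.571  0.002  0.21 ] w 39.4 F [-0.5  0.2 -1.8]
shift [-25.3  -0.2  83.6] turn [ 0.    -0.    -0.002]
[[285.30120823  -8.8948747 ]
 [284.607089    73.41521837]]
```

View pics/w3.png

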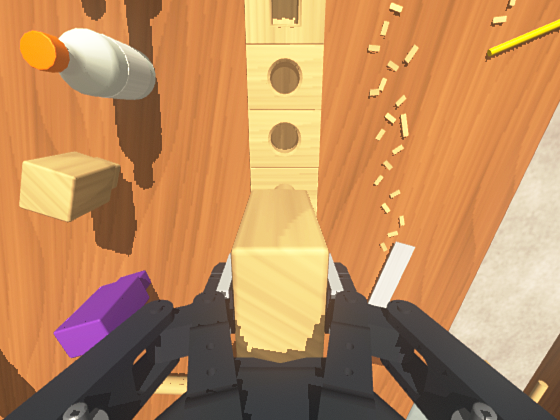

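```bash
python3 -m jog '[{"x":0,"y":0,"z":40,"ax":0,"ay":0,"az":0,"grip":20},{"x":0,"y":0,"z":80,"ax":0,"ay":0,"az":0,"grip":20},{"x":0,"y":0,"z":100,"ax":0,"ay":0,"az":0,"grip":20},{"x":0,"y":0,"z":100,"ax":0,"ay":0,"az":0,"grip":20},{"x":0,"y":0,"z":100,"ax":0,"ay":0,"az":0,"grip":20}]';  python3 -c "
from h import *
d=get_image('wrist');cv2.imwrite('pics/w4.png',d['color'][:,:,::-1])
c=cam(d)
print(proj(c,[[612,113,55],[627,41,55]]));to(612,113,262,.21)
cv2.imwrite('pics/w4c.png',cv2.resize(d['color'][20:190,200:370,::-1],None,fx=3.5,fy=3.5,interpolation=cv2.INTER_CUBIC))"
```

```text
clock: 5.05
eef_pos: [627.2, 21.2, 262.8]
tool_rot: [-1.572, -0.0, 0.21]
force: [-0.0, -0.9, -2.0]
width: 39.4
[[283.58097816  99.63415043]
 [283.02236902 166.76969079]]
clk 5.1 pos [627.5  20.1 262.6] rot [-1.573  0.     0.208] w 39.1 F [ 0.7 -0.7 -2.4]
shift [ 4.   0.4 94.1] turn [ 0.002 -0.002 -0.   ]
```

View pics/w4c.png

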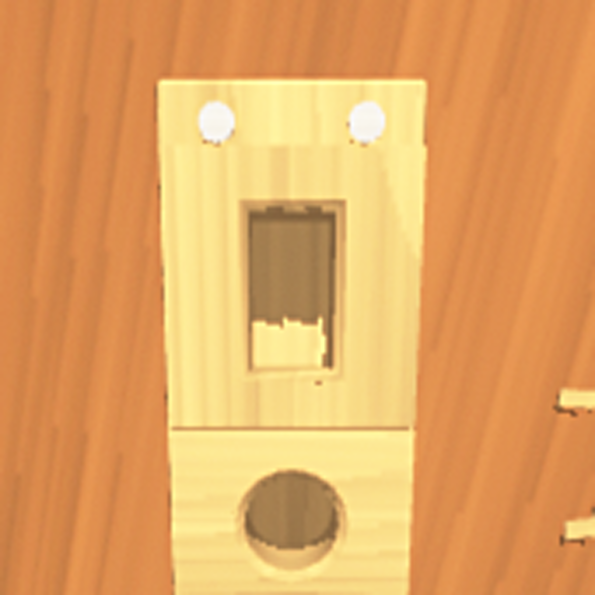

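View pics/w4.png

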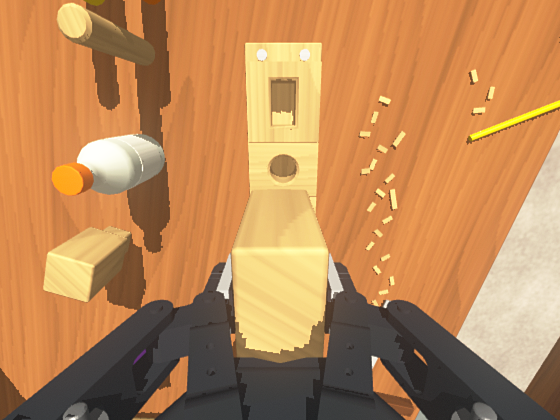

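```bash
python3 -c "
from h import *
s=read_state(); print(s['eef_pos'],s['tool_rot'])
c=cam(get_image('wrist'))
P=np.array([back(c,crop(q,(200,20),3.5),55) for q in [(240,200),(345,200),(340,377),(247,377)]]);print(P.round(1),P.mean(0).round(1))
b=back(c,crop((292,521),(200,20),3.5),55);print('b64',b)
e=P[0]+P[1]-P[2]-P[3];print('ang',np.arctan2(-e[0],e[1]))
# rail edges
L=[back(c,crop(q,(200,20),3.5),15) for q in [(158,80),(427,80)]]; print(L, np.mean(L,0))
# held post: top front edge at this view
for q,z in [((233,248),0),((327,248),0)]: pass
to(*P.mean(0)[:2],262,.21)
r=R.from_euler('xyz',s['tool_rot'])
# where is held post? top-edge corners px vs tool frame
for z in(290,294,298):
  Q=[r.inv().apply(back(c,q,z)-s['eef_pos']).round(1) for q in [(233,249),(327,249)]]; print(z,Q)
"
```

```text
[627.51242974  20.09440217 262.56626626] [-1.57255832e+00  1.20196508e-04  2.08393279e-01]
[[591.6 130.7  55. ]
 [622.9 137.3  55. ]
 [633.   86.4  55. ]
 [603.9  80.3  55. ]] [612.9 108.7  55. ]
b64 [627.7740824   37.83118309  55.        ]
ang 0.21822312170581482
[array([556.04508289, 164.27116699,  15.        ]), array([642.50941101, 182.53426991,  15.        ])] [599.27724695 173.40271845  15.        ]
clk 5.15 pos [627.7  19.7 262.4] rot [-1.572  0.     0.208] w 40.0 F [-0.4 -0.6 -2.4]
shift [ 3.8  0.3 90.1] turn [ 0.002 -0.002 -0.   ]
290 [array([-18.6, -27.5,  29.6]), array([ 18.2, -27.5,  29.6])]
294 [array([-17.9, -31.5,  31.6]), array([ 17.5, -31.5,  31.6])]
298 [array([-17.2, -35.5,  33.6]), array([ 16.8, -35.5,  33.6])]
```

```bash
python3 -m jog '[{"x":2,"y":0,"z":45,"ax":0,"ay":0,"az":0,"grip":20},{"x":4,"y":0,"z":89,"ax":0,"ay":0,"az":0,"grip":20},{"x":4,"y":30,"z":89.5,"ax":0,"ay":0,"az":0,"grip":20},{"x":4,"y":70,"z":89.5,"ax":0,"ay":0,"az":0,"grip":20},{"x":4,"y":88,"z":89.5,"ax":0,"ay":0,"az":0,"grip":20}]'; python3 -m jog '[{"x":0,"y":0,"z":0,"ax":0,"ay":0,"az":0,"grip":20},{"x":0,"y":0,"z":0,"ax":0,"ay":0,"az":0,"grip":20}]'; python3 -c "
from h import *
to(612.9,108.7,160,.21)
for n in('wrist','scene','top'):
  d=get_image(n);im=d['color'][:,:,::-1]
  if n=='wrist':cv2.imwrite('pics/w5.png',im)
  else:
    u=proj(cam(d),[[612,110,100]])[0].astype(int); print(n,u)
    cv2.imwrite('pics/%s5.png'%n,cv2.resize(im[max(u[1]-50,0):u[1]+50,u[0]-60:u[0]+60],None,fx=5,fy=5,interpolation=cv2.INTER_CUBIC))
to(612.9,108.7,160,.21)"
```

```text
clock: 5.65
eef_pos: [611.5, 107.9, 171.1]
tool_rot: [-1.572, 0.005, 0.208]
force: [-0.5, -0.2, -2.8]
width: 39.2
clock: 5.85
eef_pos: [613.7, 109.2, 174.7]
tool_rot: [-1.571, -0.001, 0.208]
force: [0.4, 0.7, -1.7]
width: 39.5
clk 5.85 pos [613.7 109.2 174.7] rot [-1.571e+00 -1.000e-03  2.080e-01] w 39.5 F [ 0.4  0.7 -1.7]
shift [-0.9 14.7 -0.3] turn [ 0.    -0.002  0.001]
scene [337 220]
top [236 173]
clk 6.0 pos [614.3 110.1 176.1] rot [-1.571 -0.003  0.209] w 39.3 F [-0.5 -0.6 -1.9]
shift [-1.7 16.1 -1.1] turn [ 0.    -0.001  0.003]
```

View pics/w5.png

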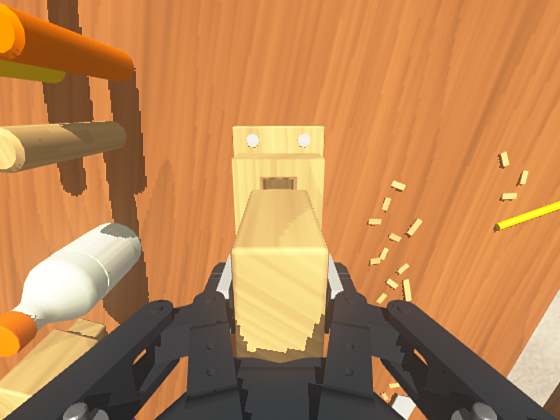

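View pics/scene5.png

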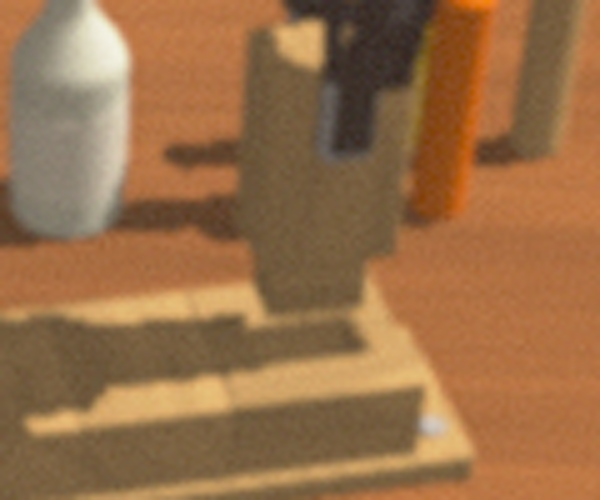

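View pics/top5.png

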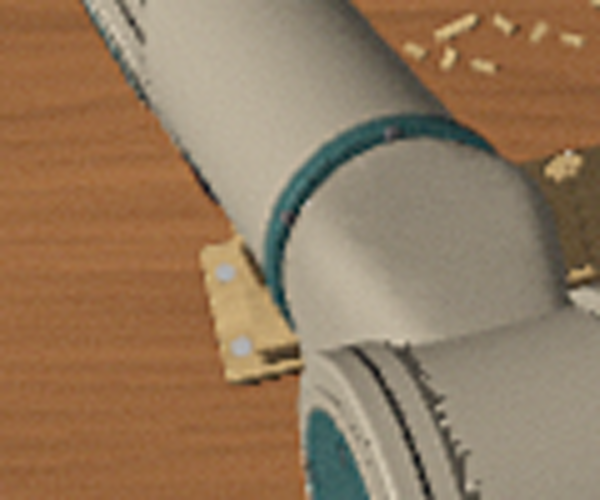

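```bash
python3 -c "
from h import *
d=get_image('scene');c=cam(d);s=read_state();print(s['eef_pos'])
im=d['color'][:,:,::-1];cv2.imwrite('pics/s6.png',cv2.resize(im[165:275,300:410],None,fx=5.4,fy=5.4,interpolation=cv2.INTER_LANCZOS4))
e=s['eef_pos']; ps=.208;u=np.array([np.cos(ps),np.sin(ps)]);v=np.array([-u[1],u[0]])
def W(a,b,z): return [*(e[:2]+a*u+b*v),z]
zb=e[2]-98
k=lambda P:((proj(c,P)-[300,165]+.5)*5.4-.5).round(0).tolist()
print('body bottom front',k([W(20,-30,zb+32),W(20,30,zb+32)]));print('top',k([W(20,-30,zb+127),W(20,30,zb+127)]))
print('mort wrist',k([[*(np.array([612.9,108.7])+a*u+b*v),55] for a,b in((13.5,-23.5),(13.5,23.5),(-13.5,23.5))]))
print('rail end top',k([[*(np.array([612.9,108.7])+a*u+41.5*v),55] for a in(40,-40)]))
"
```

```text
[614.12392515 110.22514696 175.96079514]
body bottom front [[148.0, 324.0], [300.0, 306.0]]
top [[165.0, 111.0], [328.0, 94.0]]
mort wrist [[146.0, 421.0], [260.0, 407.0], [239.0, 365.0]]
rail end top [[327.0, 444.0], [261.0, 321.0]]
```

View pics/s6.png

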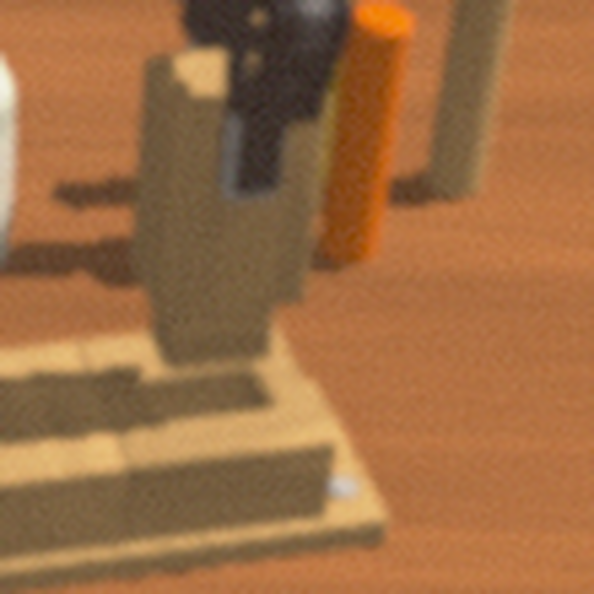

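```bash
python3 -m jog '[{"x":-1.2,"y":8,"z":0,"ax":0,"ay":0,"az":0,"grip":20},{"x":-1.2,"y":16,"z":0,"ax":0,"ay":0,"az":0,"grip":20},{"x":-1.2,"y":20,"z":0,"ax":0,"ay":0,"az":0,"grip":20},{"x":-1.2,"y":24,"z":0,"ax":0,"ay":0,"az":0,"grip":20},{"x":-1.2,"y":24,"z":0,"ax":0,"ay":0,"az":0,"grip":20}]'; python3 -c "
from h import *
to(612.9,109.2,120,.21)
for n in('wrist','scene'):
  d=get_image(n);im=d['color'][:,:,::-1]
  if n=='wrist':cv2.imwrite('pics/w7.png',cv2.resize(im[100:280,180:380],None,fx=4,fy=4,interpolation=cv2.INTER_CUBIC))
  else: cv2.imwrite('pics/s7.png',cv2.resize(im[165:275,300:410],None,fx=5.4,fy=5.4,interpolation=cv2.INTER_LANCZOS4))
"
```

```text
clock: 6.55
eef_pos: [611.6, 110.0, 149.6]
tool_rot: [-1.571, 0.001, 0.21]
force: [-0.1, 0.8, -1.3]
width: 39.6
clk 6.55 pos [611.6 110.  149.6] rot [-1.571e+00  1.000e-03  2.100e-01] w 39.6 F [-0.1  0.8 -1.3]
shift [ 1.1 29.6 -1.1] turn [-0.     0.    -0.001]
```

View pics/w7.png

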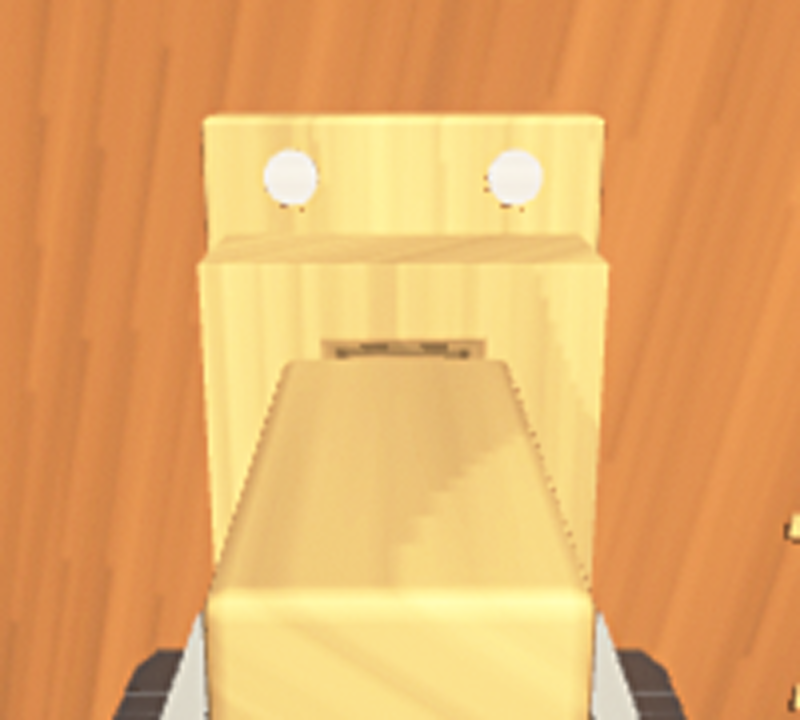

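View pics/s7.png

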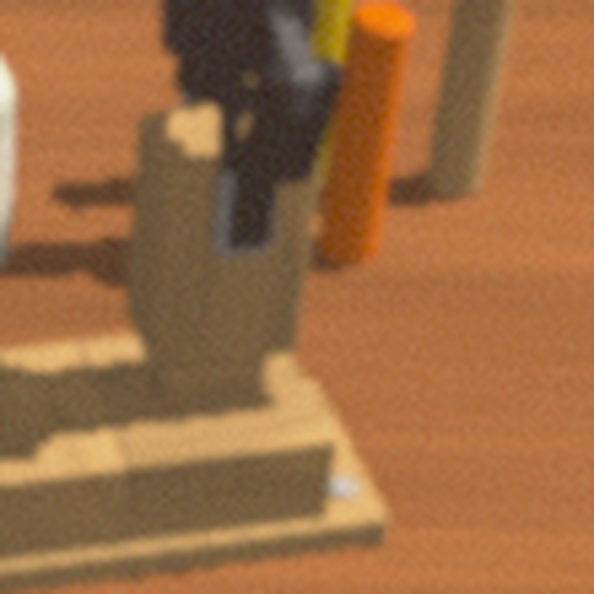

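```bash
python3 -m jog '[{"x":0.8,"y":0,"z":0,"ax":0,"ay":0,"az":0,"grip":20},{"x":0.8,"y":0,"z":0,"ax":0,"ay":0,"az":0,"grip":20},{"x":0.8,"y":0,"z":0,"ax":0,"ay":0,"az":0,"grip":20}]'; python3 -c "
from h import *
for i in range(3):
  d=get_image('wrist');im=d['color'][:,:,::-1];to(612.9,109.2,120,.21)
cv2.imwrite('pics/w8.png',cv2.resize(im[100:280,180:380],None,fx=4,fy=4,interpolation=cv2.INTER_CUBIC))
"
```

```text
clock: 6.95
eef_pos: [612.8, 110.2, 150.5]
tool_rot: [-1.571, -0.0, 0.21]
force: [-0.5, 0.4, -2.0]
width: 39.5
clk 7.0 pos [612.7 110.2 150.5] rot [-1.571 -0.     0.21 ] w 39.3 F [ 0.2  0.3 -2.7]
shift [-0.  30.5 -1. ] turn [0. 0. 0.]
clk 7.05 pos [612.6 110.2 150.4] rot [-1.571 -0.     0.21 ] w 39.4 F [ 0.9 -0.6 -2.5]
shift [ 0.  30.4 -1. ] turn [ 0. -0.  0.]
clk 7.1 pos [612.6 110.2 150.4] rot [-1.571 -0.     0.21 ] w 39.5 F [ 0.2 -0.6 -2.4]
shift [ 0.  30.4 -1. ] turn [0. 0. 0.]
```

View pics/w8.png

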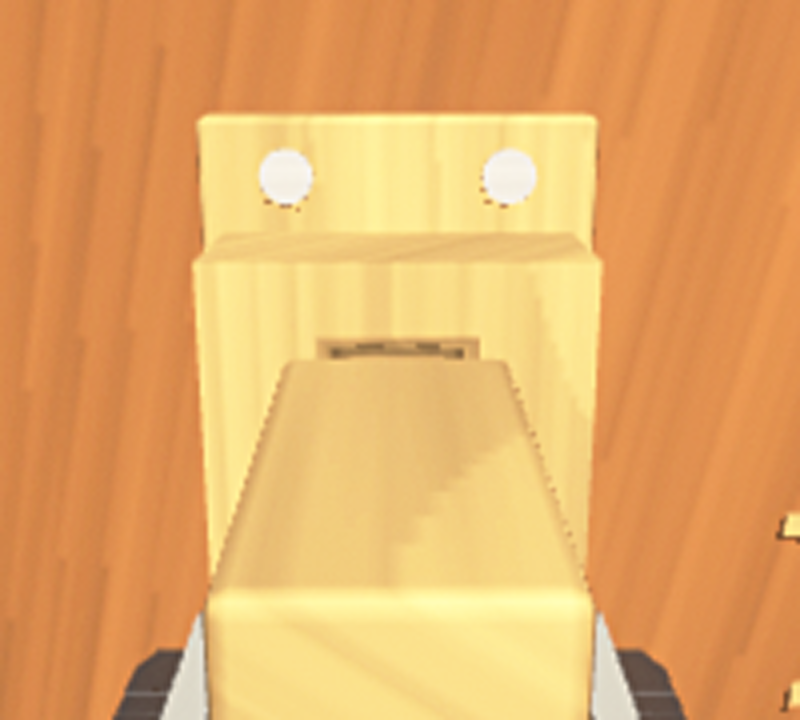

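```bash
python3 -c "
from h import *
d=get_image('wrist');c=cam(d);s=read_state();r=R.from_euler('xyz',s['tool_rot'])
for n,q,z in(('body',(397,361),84.5),('body81',(397,361),81),('top',(400,592),179),('mouth',(398,339),55),('inner',(398,346),53),('blockend',(398,262),55),('board',(398,116),15)):
  print(n,r.inv().apply(back(c,crop(q,(180,100),4),z)-s['eef_pos']).round(1))
"
```

```text
body [-0.7 65.9 29. ]
body81 [-0.7 69.4 28.1]
top [ -0.3 -28.6  30.7]
mouth [-0.6 95.4 25.8]
inner [-0.6 97.4 23.9]
blockend [-0.6 95.4 41.2]
board [ -0.6 135.4  66.5]
```

```bash
python3 -m jog '[{"x":0,"y":3,"z":-0.3,"ax":0,"ay":0,"az":0,"grip":20},{"x":0,"y":6,"z":-0.3,"ax":0,"ay":0,"az":0,"grip":20},{"x":0,"y":9,"z":-0.3,"ax":0,"ay":0,"az":0,"grip":20},{"x":0,"y":12,"z":-0.3,"ax":0,"ay":0,"az":0,"grip":20},{"x":0,"y":12,"z":-0.3,"ax":0,"ay":0,"az":0,"grip":20}]'
```

```text
clock: 7.65
eef_pos: [612.3, 109.8, 137.7]
tool_rot: [-1.571, 0.001, 0.21]
force: [-0.8, 0.3, -1.6]
width: 39.4
```

No contact force; the tenon is in. Continue down.

```bash
python3 -m jog '[{"x":0,"y":4,"z":0,"ax":0,"ay":0,"az":0,"grip":20},{"x":0,"y":8,"z":0,"ax":0,"ay":0,"az":0,"grip":20},{"x":0,"y":12,"z":0,"ax":0,"ay":0,"az":0,"grip":20},{"x":0,"y":15,"z":0,"ax":0,"ay":0,"az":0,"grip":20},{"x":0,"y":15,"z":0,"ax":0,"ay":0,"az":0,"grip":20}]';python3 -m jog '[{"x":0,"y":1,"z":0,"ax":0,"ay":0,"az":0,"grip":20},{"x":0,"y":2,"z":0,"ax":0,"ay":0,"az":0,"grip":20},{"x":0,"y":3,"z":0,"ax":0,"ay":0,"az":0,"grip":20}]'
```

```text
clock: 8.15
eef_pos: [612.3, 109.7, 122.7]
tool_rot: [-1.571, 0.001, 0.21]
force: [0.6, -0.2, -2.4]
width: 39.4
clock: 8.45
eef_pos: [612.8, 110.1, 121.9]
tool_rot: [-1.571, -0.001, 0.21]
force: [-4.3, -1.5, 14.0]
width: 39.4
```

```bash
python3 -m jog '[{"x":0,"y":0,"z":0,"ax":0,"ay":0,"az":0,"grip":60},{"x":0,"y":0,"z":0,"ax":0,"ay":0,"az":0,"grip":60},{"x":0,"y":0,"z":0,"ax":0,"ay":0,"az":0,"grip":60},{"x":0,"y":-30,"z":0,"ax":0,"ay":0,"az":0,"grip":60},{"x":0,"y":-70,"z":0,"ax":0,"ay":0,"az":0,"grip":60}]';python3 -m jog '[{"x":0,"y":-30,"z":0,"ax":0,"ay":0,"az":0,"grip":60},{"x":-40,"y":-50,"z":0,"ax":0,"ay":0,"az":0,"grip":60},{"x":-80,"y":-50,"z":5,"ax":0,"ay":0,"az":0,"grip":60},{"x":-125,"y":-50,"z":15,"ax":0,"ay":0,"az":0,"grip":60},{"x":-165,"y":-50,"z":30,"ax":0,"ay":0,"az":0,"grip":60}]'; python3 -c "
from h import *
d=get_image('wrist');im=d['color'][:,:,::-1];to(436,133,240,.21)
cv2.imwrite('pics/w9.png',im)
"
```

```text
clock: 8.95
eef_pos: [611.1, 109.4, 188.9]
tool_rot: [-1.571, 0.005, 0.21]
force: [0.5, -0.2, 0.4]
width: 59.9
clock: 9.45
eef_pos: [443.1, 103.9, 240.4]
tool_rot: [-1.571, 0.0, 0.208]
force: [-0.1, 1.3, 0.0]
width: 60.2
clk 9.5 pos [434.3 104.7 239.7] rot [-1.572  0.01   0.214] w 59.7 F [-8.7  0.4 -0.8]
shift [ 7.7 -0.5 27.3] turn [ 0.002  0.004 -0.01 ]
```

View pics/w9.png

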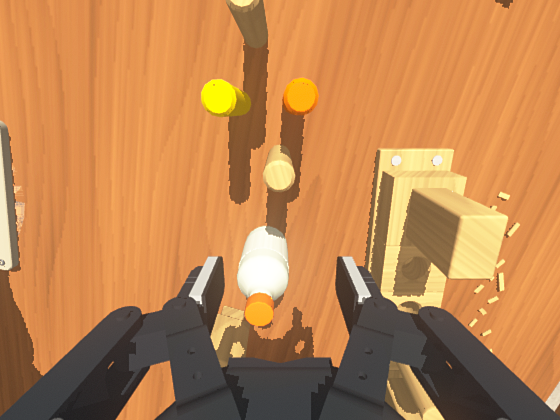

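```bash
python3 -m jog '[{"x":5,"y":0,"z":20,"ax":0,"ay":0,"az":0,"grip":60},{"x":5,"y":0,"z":27,"ax":0,"ay":0,"az":0,"grip":60},{"x":5,"y":0,"z":27,"ax":0,"ay":0,"az":0,"grip":60},{"x":5,"y":0,"z":27,"ax":0,"ay":0,"az":0,"grip":60}]'; python3 -c "
from h import *
d=get_image('wrist');im=d['color'][:,:,::-1];to(436,133,240,.21)
cv2.imwrite('pics/w10.png',cv2.resize(im[100:300,150:400],None,fx=3,fy=3,interpolation=cv2.INTER_CUBIC))
"
```

```text
clock: 9.9
eef_pos: [444.6, 131.9, 240.1]
tool_rot: [-1.571, 0.0, 0.21]
force: [-0.6, 0.1, 0.1]
width: 59.9
clk 9.95 pos [444.6 131.6 240.1] rot [-1.571e+00  1.000e-03  2.090e-01] w 60.0 F [ 0.6 -1.7 -0.1]
shift [-8.1  0.1  3.2] turn [ 0.    -0.001 -0.001]
```

View pics/w10.png

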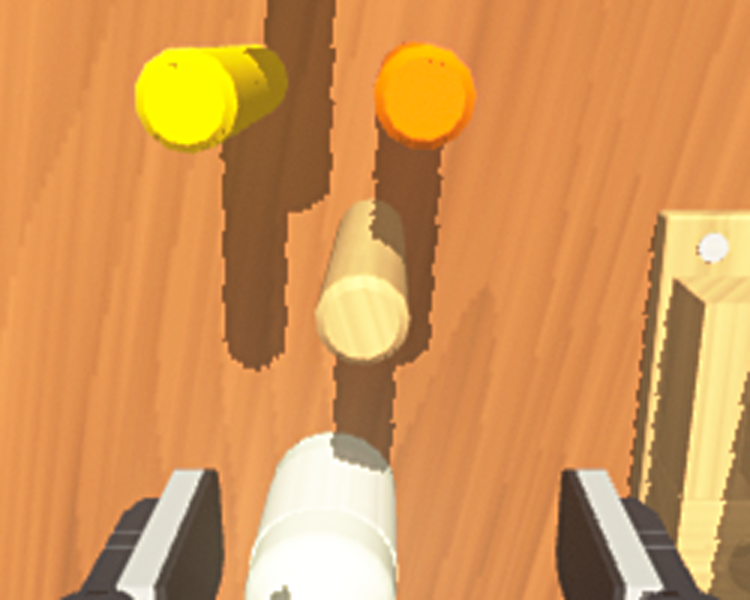

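```bash
python3 -c "
from h import *
c=cam(get_image('wrist'))
P=back(c,crop((363,318),(150,100),3),129);print(P, 'or',back(c,crop((425,96),(150,100),3),129),'ye',back(c,crop((187,99),(150,100),3),129))
to(*P[:2],97,.21)"
```

```text
[436.10541779 132.79332335 129.        ] or [439.98995302 197.51643921 129.        ] ye [377.68135515 183.51531454 129.        ]
clk 10.0 pos [444.6 131.5 240. ] rot [-1.571e+00  1.000e-03  2.090e-01] w 59.6 F [ 0.3  0.3 -0. ]
shift [ -7.9 143.1   3.1] turn [ 0.    -0.001 -0.001]
```

```bash
python3 -m jog '[{"x":-8,"y":20,"z":3,"ax":0,"ay":0,"az":0,"grip":55},{"x":-8,"y":65,"z":3,"ax":0,"ay":0,"az":0,"grip":55},{"x":-8,"y":110,"z":3,"ax":0,"ay":0,"az":0,"grip":55},{"x":-8,"y":144,"z":3,"ax":0,"ay":0,"az":0,"grip":55},{"x":-8,"y":144,"z":3,"ax":0,"ay":0,"az":0,"grip":55}]';python3 -m jog '[{"x":0,"y":0,"z":0,"ax":0,"ay":0,"az":0,"grip":10},{"x":0,"y":0,"z":0,"ax":0,"ay":0,"az":0,"grip":10},{"x":0,"y":0,"z":0,"ax":0,"ay":0,"az":0,"grip":10},{"x":0,"y":0,"z":0,"ax":0,"ay":0,"az":0,"grip":10},{"x":0,"y":0,"z":0,"ax":0,"ay":0,"az":0,"grip":10}]'
```

```text
clock: 10.5
eef_pos: [433.3, 131.9, 92.9]
tool_rot: [-1.572, 0.008, 0.21]
force: [0.1, -0.8, 0.5]
width: 55.0
clock: 11.0
eef_pos: [437.1, 133.8, 97.9]
tool_rot: [-1.571, -0.003, 0.21]
force: [0.7, -0.3, 8.8]
width: 26.3
```

```bash
python3 -m jog '[{"x":0,"y":-30,"z":0,"ax":0,"ay":0,"az":0,"grip":10},{"x":0,"y":-75,"z":0,"ax":0,"ay":0,"az":0,"grip":10},{"x":0,"y":-120,"z":0,"ax":0,"ay":0,"az":0,"grip":10},{"x":20,"y":-160,"z":-5,"ax":0,"ay":0,"az":0,"grip":10},{"x":60,"y":-170,"z":-25,"ax":0,"ay":0,"az":0,"grip":10}]';python3 -m jog '[{"x":30,"y":0,"z":-35,"ax":0,"ay":0,"az":0,"grip":10},{"x":60,"y":0,"z":-75,"ax":0,"ay":0,"az":0,"grip":10},{"x":86,"y":0,"z":-115,"ax":0,"ay":0,"az":0,"grip":10},{"x":106,"y":0,"z":-160,"ax":0,"ay":0,"az":0,"grip":10},{"x":106,"y":0,"z":-205,"ax":0,"ay":0,"az":0,"grip":10}]';python3 -m jog '[{"x":0,"y":0,"z":-16,"ax":0,"ay":0,"az":0,"grip":10},{"x":0,"y":0,"z":-16,"ax":0,"ay":0,"az":0,"grip":10},{"x":0,"y":0,"z":-16,"ax":0,"ay":0,"az":0,"grip":10},{"x":0,"y":0,"z":-16,"ax":0,"ay":0,"az":0,"grip":10}]'; python3 -c "
from h import *
d=get_image('wrist');im=d['color'][:,:,::-1];to(641,-25,262,.21)
cv2.imwrite('pics/w11.png',im)
cv2.imwrite('pics/w11c.png',cv2.resize(im[60:300,150:400],None,fx=3,fy=2.5,interpolation=cv2.INTER_CUBIC))
"
```

```text
clock: 11.5
eef_pos: [499.9, 124.3, 272.2]
tool_rot: [-1.57, -0.008, 0.215]
force: [2.0, 1.4, -1.2]
width: 26.6
clock: 12.0
eef_pos: [648.5, -57.7, 266.7]
tool_rot: [-1.57, -0.003, 0.211]
force: [0.5, -0.1, -0.6]
width: 26.7
clock: 12.4
eef_pos: [649.1, -69.7, 266.9]
tool_rot: [-1.569, -0.001, 0.213]
force: [0.1, 0.3, -0.2]
width: 26.6
clk 12.45 pos [649.2 -69.8 266.9] rot [-1.57e+00 -1.00e-03  2.13e-01] w 26.6 F [ 0.3 -0.2 -1.2]
shift [ 1.4  5.  45.5] turn [-0.001  0.003  0.001]
```

View pics/w11.png

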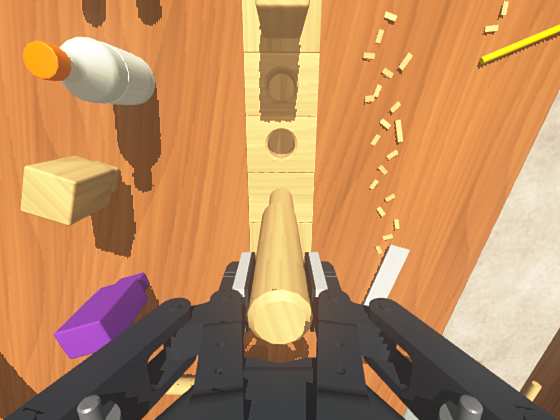

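```bash
python3 -c "
import cv2
im=cv2.imread('pics/w11.png')
cv2.imwrite('pics/w11c.png',cv2.resize(im[110:350,200:360],None,fx=2.5*2,fy=2.5,interpolation=cv2.INTER_CUBIC))
cv2.imwrite('pics/w11d.png',cv2.resize(im[120:220,230:330],None,fx=6,fy=6,interpolation=cv2.INTER_CUBIC))"
```

```text
(no output)
```

View pics/w11c.png

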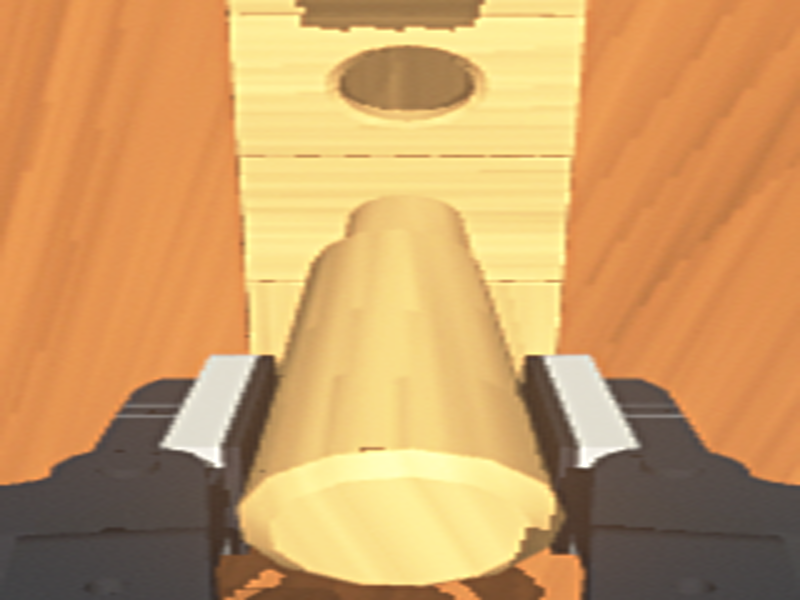

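View pics/w11d.png

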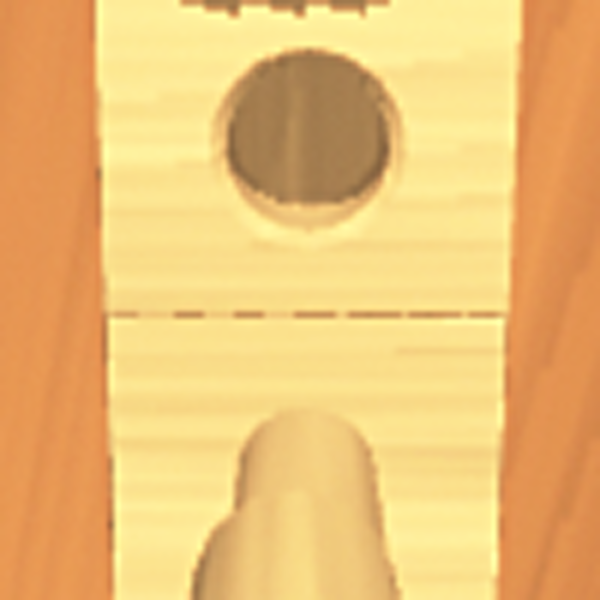

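```bash
python3 -c "
from h import *
d=get_image('wrist');c=cam(d);s=read_state();r=R.from_euler('xyz',s['tool_rot']);print(s['eef_pos'])
f=lambda q,z:r.inv().apply(back(c,q,z)-s['eef_pos']).round(1)
b=back(c,crop((307,142),(230,120),6),55);print('b0',b,f(crop((307,142),(230,120),6),55))
z=s['eef_pos'][2]+31
for q in((401.5,517),(240,505),(563,505),(400,448),(400,585)):
  print(f((200+q[0]/5-.4,110+q[1]/2.5-.3),z))
print('predicted centre of dowel bottom px',proj(c,[s['eef_pos']+[0,0,-97.5]]))
"
```

```text
[649.23096429 -70.09312367 266.8178371 ]
b0 [640.66554243 -24.09597284  55.        ] [  1.3 211.9  46.6]
[ -0.2 -31.    0.9]
[-13.4 -31.    3.3]
[ 13.  -31.    3.3]
[ -0.3 -31.   14.1]
[ -0.3 -31.  -13. ]
predicted centre of dowel bottom px [[279.78265896 214.54463612]]
```

```bash
python3 -m jog '[{"x":1.5,"y":0,"z":40,"ax":0,"ay":0,"az":0,"grip":10},{"x":1.5,"y":5,"z":46,"ax":0,"ay":0,"az":0,"grip":10},{"x":1.5,"y":45,"z":46,"ax":0,"ay":0,"az":0,"grip":10},{"x":1.5,"y":85,"z":46,"ax":0,"ay":0,"az":0,"grip":10},{"x":1.5,"y":106,"z":46,"ax":0,"ay":0,"az":0,"grip":10}]';python3 -m jog '[{"x":0,"y":0,"z":0,"ax":0,"ay":0,"az":0,"grip":10},{"x":0,"y":0,"z":0,"ax":0,"ay":0,"az":0,"grip":10},{"x":0,"y":0,"z":0,"ax":0,"ay":0,"az":0,"grip":10}]'; python3 -c "
from h import *
d=get_image('wrist');im=d['color'][:,:,::-1];to(640.7,-24.1,162,.21)
cv2.imwrite('pics/w12.png',cv2.resize(im[100:320,180:380],None,fx=4,fy=2.7,interpolation=cv2.INTER_CUBIC))
d=get_image('scene');im=d['color'][:,:,::-1];u=proj(cam(d),[[640,-24,80]])[0].astype(int)
cv2.imwrite('pics/s12.png',cv2.resize(im[u[1]-60:u[1]+50,u[0]-60:u[0]+60],None,fx=5,fy=5,interpolation=cv2.INTER_CUBIC))
"
```

```text
clock: 13.0
eef_pos: [639.3, -25.8, 157.4]
tool_rot: [-1.57, 0.004, 0.213]
force: [-0.1, -0.3, -0.5]
width: 26.5
clock: 13.3
eef_pos: [642.7, -26.4, 162.3]
tool_rot: [-1.571, -0.003, 0.211]
force: [0.2, -0.1, 0.1]
width: 26.7
clk 13.35 pos [642.7 -26.6 162.3] rot [-1.571 -0.004  0.21 ] w 27.0 F [-0.3 -0.9  0.4]
shift [-1.4  0.3  2.9] turn [0.    0.    0.004]
```

View pics/w12.png

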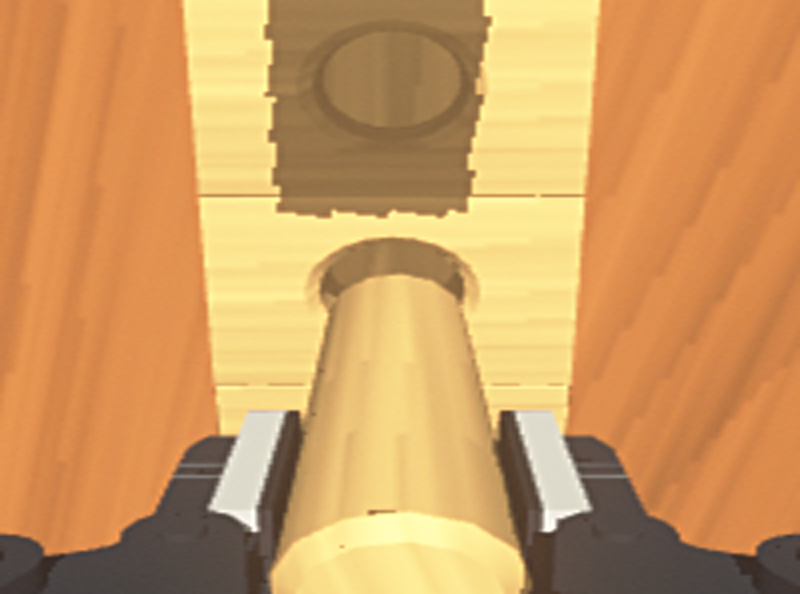

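View pics/s12.png

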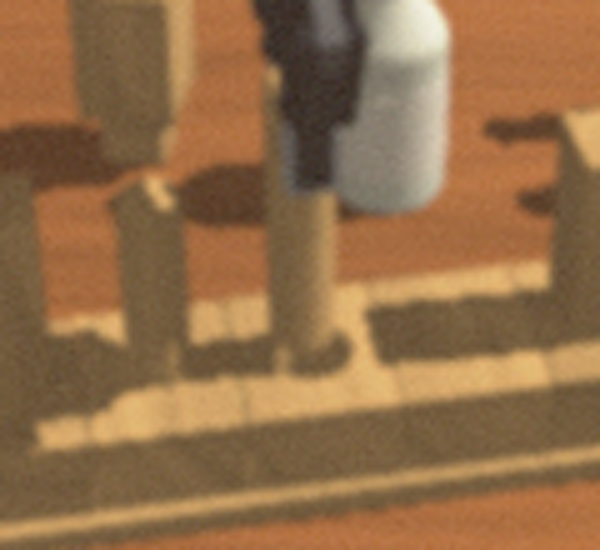

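```bash
python3 -c "
from h import *
d=get_image('wrist');c=cam(d);s=read_state();r=R.from_euler('xyz',s['tool_rot']);print(s['eef_pos'])
g=lambda q:((q[0]+.5)/4-.5+180,(q[1]+.5)/2.7-.5+100)
f=lambda q,z:r.inv().apply(back(c,g(q),z)-s['eef_pos']).round(1)
print('bore far edge',f((392,236),55),'L',f((305,285),55),'R',f((480,285),55))
print('dowel bottom far edge',f((397,274),64.5),f((397,274),62),f((397,274),67))
print('b64',f((393,80),55), 'L',f((305,80),55),f((483,80),55),'T',f((393,15),55),'B',f((393,142),55))
"
```

```text
[642.31927414 -26.97150329 161.95960575]
bore far edge [ -1.6 106.9  20.7] L [-20.3 106.9   4.8] R [ 17.2 107.    4.7]
dowel bottom far edge [-0.6 97.5 11.3] [ -0.6 100.   10.5] [-0.6 95.  12. ]
b64 [ -1.3 106.9  67.7] L [-18.7 106.9  67.7] [ 16.5 107.   67.7] T [ -1.3 106.9  85.6] B [ -1.3 106.9  49.7]
```

```bash
python3 -m jog '[{"x":-1.1,"y":0,"z":3.2,"ax":0,"ay":0,"az":0,"grip":10},{"x":-1.1,"y":4,"z":3.2,"ax":0,"ay":0,"az":0,"grip":10},{"x":-1.1,"y":6,"z":3.2,"ax":0,"ay":0,"az":0,"grip":10},{"x":-1.1,"y":6,"z":3.2,"ax":0,"ay":0,"az":0,"grip":10},{"x":-1.1,"y":6,"z":3.2,"ax":0,"ay":0,"az":0,"grip":10}]'; python3 -c "
from h import *
d=get_image('wrist');im=d['color'][:,:,::-1];to(640.7,-24.1,162,.21)
cv2.imwrite('pics/w13.png',cv2.resize(im[100:320,180:380],None,fx=4,fy=2.7,interpolation=cv2.INTER_CUBIC))
"
```

```text
clock: 13.95
eef_pos: [639.6, -24.3, 154.1]
tool_rot: [-1.571, 0.0, 0.21]
force: [-0.2, -0.2, -1.3]
width: 26.7
clk 14.0 pos [639.7 -24.3 154.2] rot [-1.571  0.     0.21 ] w 26.6 F [ 0.2 -0.3 -0.6]
shift [ 1.1 -7.8 -0. ] turn [-0. -0. -0.]
```

View pics/w13.png

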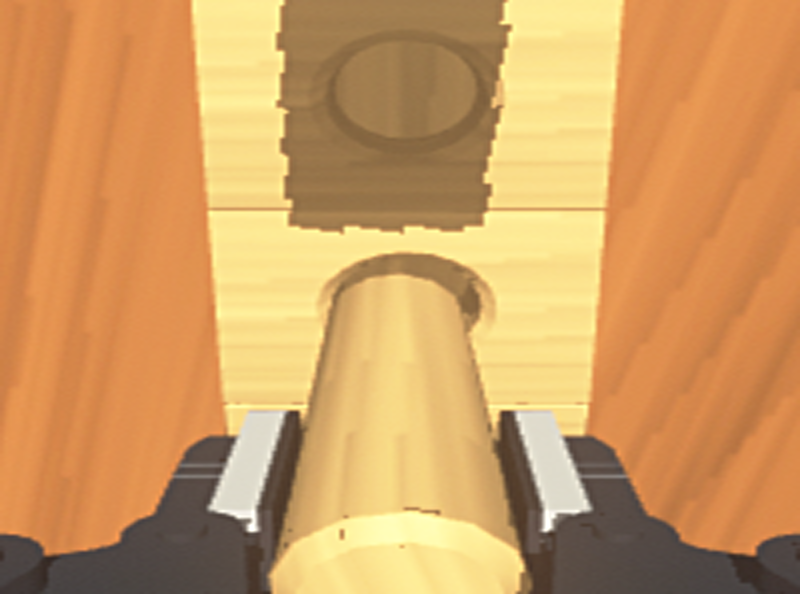

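```bash
python3 -m jog '[{"x":1.3,"y":0,"z":0,"ax":0,"ay":0,"az":0,"grip":10},{"x":1.3,"y":0,"z":0,"ax":0,"ay":0,"az":0,"grip":10},{"x":1.3,"y":0,"z":0,"ax":0,"ay":0,"az":0,"grip":10},{"x":1.3,"y":0,"z":0,"ax":0,"ay":0,"az":0,"grip":10},{"x":1.3,"y":0,"z":0,"ax":0,"ay":0,"az":0,"grip":10}]'; python3 -c "
from h import *
d=get_image('wrist');im=d['color'][:,:,::-1];to(640.7,-24.1,162,.21)
cv2.imwrite('pics/w14.png',cv2.resize(im[100:320,180:380],None,fx=4,fy=2.7,interpolation=cv2.INTER_CUBIC))
"
```

```text
clock: 14.5
eef_pos: [640.9, -24.0, 154.4]
tool_rot: [-1.571, -0.0, 0.21]
force: [0.8, 0.1, -1.9]
width: 26.9
clk 14.55 pos [640.9 -24.  154.3] rot [-1.571 -0.     0.21 ] w 26.9 F [-0.6 -0.2  0.4]
shift [-0.2 -7.7 -0.1] turn [ 0. -0.  0.]
```

View pics/w14.png

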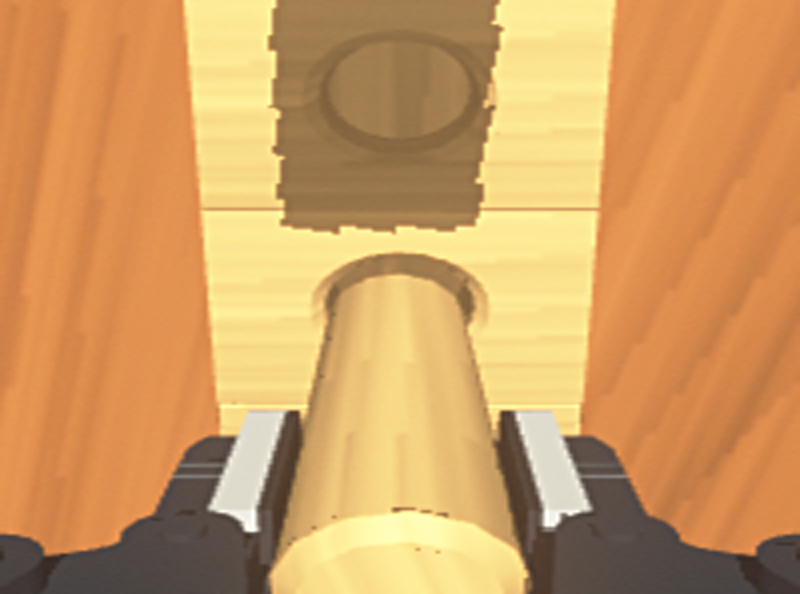

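```bash
python3 -c "
from h import *
d=get_image('wrist');c=cam(d);s=read_state();r=R.from_euler('xyz',s['tool_rot']);print(s['eef_pos'])
g=lambda q:((q[0]+.5)/4-.5+180,(q[1]+.5)/2.7-.5+100)
f=lambda q,z:r.inv().apply(back(c,g(q),z)-s['eef_pos']).round(1)
print('bore far edge',f((398,252),55))
print('dowel bottom far edge',f((397,274),56.7))
print('b64','T',f((398,28),55),'B',f((398,155),55), 'blockedge(+32)',f((400,209),55), '(-32)',f((400,404),55))
"
```

```text
[640.90643328 -23.97350016 154.33305866]
bore far edge [-0.6 99.3 17.6]
dowel bottom far edge [-0.8 97.6 11.2]
b64 T [-0.6 99.3 81.9] B [-0.6 99.3 46.9] blockedge(+32) [-0.2 99.3 30.9] (-32) [ -0.2  99.3 -33.2]
```

```bash
python3 -m jog '[{"x":0,"y":4,"z":-0.2,"ax":0,"ay":0,"az":0,"grip":10},{"x":0,"y":8,"z":-0.2,"ax":0,"ay":0,"az":0,"grip":10},{"x":0,"y":12,"z":-0.2,"ax":0,"ay":0,"az":0,"grip":10},{"x":0,"y":15,"z":-0.2,"ax":0,"ay":0,"az":0,"grip":10}]'
```

```text
clock: 15.0
eef_pos: [640.7, -24.2, 138.7]
tool_rot: [-1.571, 0.001, 0.21]
force: [-0.4, 0.6, -0.0]
width: 26.9
```

```bash
python3 -m jog '[{"x":0,"y":6,"z":0,"ax":0,"ay":0,"az":0,"grip":10},{"x":0,"y":12,"z":0,"ax":0,"ay":0,"az":0,"grip":10},{"x":0,"y":18,"z":0,"ax":0,"ay":0,"az":0,"grip":10},{"x":0,"y":23,"z":0,"ax":0,"ay":0,"az":0,"grip":10},{"x":0,"y":24,"z":0,"ax":0,"ay":0,"az":0,"grip":10}]';python3 -m jog '[{"x":0,"y":1.5,"z":0,"ax":0,"ay":0,"az":0,"grip":10},{"x":0,"y":3,"z":0,"ax":0,"ay":0,"az":0,"grip":10},{"x":0,"y":4,"z":0,"ax":0,"ay":0,"az":0,"grip":10}]'
```

```text
clock: 15.5
eef_pos: [640.4, -24.2, 114.4]
tool_rot: [-1.571, 0.001, 0.21]
force: [-0.5, 0.1, -1.5]
width: 27.2
clock: 15.8
eef_pos: [641.3, -24.1, 112.9]
tool_rot: [-1.571, -0.001, 0.21]
force: [-4.0, -0.5, 13.7]
width: 26.6
```

```bash
python3 -m jog '[{"x":0,"y":0,"z":0,"ax":0,"ay":0,"az":0,"grip":55},{"x":0,"y":0,"z":0,"ax":0,"ay":0,"az":0,"grip":55},{"x":0,"y":-10,"z":0,"ax":0,"ay":0,"az":0,"grip":55},{"x":0,"y":-50,"z":0,"ax":0,"ay":0,"az":0,"grip":55},{"x":0,"y":-90,"z":0,"ax":0,"ay":0,"az":0,"grip":55}]';python3 -m jog '[{"x":-10,"y":-35,"z":15,"ax":0,"ay":0,"az":0,"grip":55},{"x":-40,"y":-40,"z":50,"ax":0,"ay":0,"az":0,"grip":55},{"x":-70,"y":-40,"z":90,"ax":0,"ay":0,"az":0,"grip":55},{"x":-97,"y":-40,"z":130,"ax":0,"ay":0,"az":0,"grip":55},{"x":-124,"y":-40,"z":170,"ax":0,"ay":0,"az":0,"grip":55}]';python3 -m jog '[{"x":-25,"y":0,"z":40,"ax":0,"ay":0,"az":0,"grip":55},{"x":-50,"y":0,"z":80,"ax":0,"ay":0,"az":0,"grip":55},{"x":-70,"y":0,"z":115,"ax":0,"ay":0,"az":0,"grip":55},{"x":-73,"y":0,"z":115,"ax":0,"ay":0,"az":0,"grip":55},{"x":-73,"y":0,"z":115,"ax":0,"ay":0,"az":0,"grip":55}]'; python3 -c "
from h import *
d=get_image('wrist');im=d['color'][:,:,::-1];to(384,259,240,.21)
cv2.imwrite('pics/w15.png',im)
"
```

```text
clock: 16.3
eef_pos: [640.3, -24.1, 202.1]
tool_rot: [-1.57, 0.002, 0.21]
force: [1.0, 0.4, 0.1]
width: 55.3
clock: 16.8
eef_pos: [482.9, 117.4, 242.2]
tool_rot: [-1.571, -0.002, 0.21]
force: [-0.2, 1.0, 0.4]
width: 55.1
clock: 17.3
eef_pos: [388.3, 214.2, 242.0]
tool_rot: [-1.571, -0.001, 0.213]
force: [0.4, -0.5, 0.5]
width: 55.0
clk 17.35 pos [389.3 213.3 241.8] rot [-1.571e+00 -1.000e-03  2.100e-01] w 54.5 F [ 0.5 -0.  -0.4]
shift [ 4.4  1.8 45.8] turn [0.001 0.    0.001]
```

View pics/w15.png

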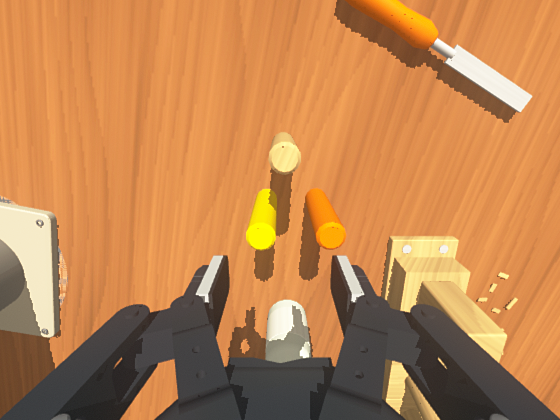

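```bash
python3 -m jog '[{"x":2,"y":0,"z":30,"ax":0,"ay":0,"az":0,"grip":55},{"x":4,"y":0,"z":44,"ax":0,"ay":0,"az":0,"grip":55},{"x":4,"y":0,"z":44,"ax":0,"ay":0,"az":0,"grip":55},{"x":4,"y":0,"z":44,"ax":0,"ay":0,"az":0,"grip":55},{"x":4,"y":0,"z":44,"ax":0,"ay":0,"az":0,"grip":55}]'; python3 -c "
from h import *
d=get_image('wrist');im=d['color'][:,:,::-1];to(384,259,240,.21)
cv2.imwrite('pics/w16.png',cv2.resize(im[130:280,180:380],None,fx=4,fy=4,interpolation=cv2.INTER_CUBIC))
"
```

```text
clock: 17.85
eef_pos: [383.9, 255.9, 241.1]
tool_rot: [-1.572, 0.001, 0.208]
force: [0.9, -0.1, -0.0]
width: 55.0
clk 17.9 pos [384.  256.  241.2] rot [-1.572  0.     0.208] w 55.0 F [0.4 0.3 0.6]
shift [0.7 1.1 2.9] turn [ 0.001 -0.002 -0.   ]
```

View pics/w16.png

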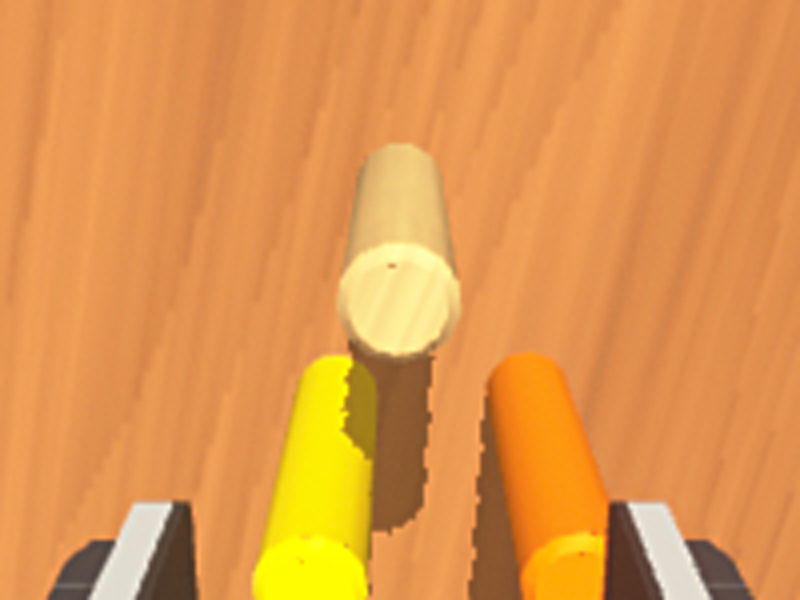

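```bash
python3 -c "
from h import *
c=cam(get_image('wrist'))
P=back(c,crop((399.5,300),(180,130),4),129);print(P,[back(c,crop(q,(180,130),4),129)[:2].round(1) for q in((312,590),(572,590))])
to(*P[:2],96,.21)"
```

```text
[382.84568493 259.32973212 129.        ] [array([377.4, 184.1]), array([438. , 196.9])]
clk 17.95 pos [383.9 256.2 241.2] rot [-1.572  0.     0.208] w 54.8 F [-0.4 -1.  -0.4]
shift [ -0.3 145.2   3.4] turn [ 0.001 -0.002 -0.   ]
```

```bash
python3 -m jog '[{"x":-0.3,"y":20,"z":3.7,"ax":0,"ay":0,"az":0,"grip":55},{"x":-0.3,"y":65,"z":3.7,"ax":0,"ay":0,"az":0,"grip":55},{"x":-0.3,"y":110,"z":3.7,"ax":0,"ay":0,"az":0,"grip":55},{"x":-0.3,"y":144,"z":3.7,"ax":0,"ay":0,"az":0,"grip":55},{"x":-0.3,"y":144,"z":3.7,"ax":0,"ay":0,"az":0,"grip":55}]';python3 -m jog '[{"x":0,"y":0,"z":0,"ax":0,"ay":0,"az":0,"grip":10},{"x":0,"y":0,"z":0,"ax":0,"ay":0,"az":0,"grip":10},{"x":0,"y":0,"z":0,"ax":0,"ay":0,"az":0,"grip":10},{"x":0,"y":0,"z":0,"ax":0,"ay":0,"az":0,"grip":10},{"x":0,"y":0,"z":0,"ax":0,"ay":0,"az":0,"grip":10}]'
```

```text
clock: 18.45
eef_pos: [380.4, 258.5, 94.1]
tool_rot: [-1.575, 0.007, 0.21]
force: [-0.3, -1.3, 1.2]
width: 54.7
clock: 18.95
eef_pos: [383.7, 261.6, 99.0]
tool_rot: [-1.57, -0.003, 0.21]
force: [-0.6, 0.1, 8.5]
width: 26.9
```

```bash
python3 -m jog '[{"x":0,"y":-30,"z":0,"ax":0,"ay":0,"az":0,"grip":10},{"x":0,"y":-75,"z":0,"ax":0,"ay":0,"az":0,"grip":10},{"x":0,"y":-120,"z":0,"ax":0,"ay":0,"az":0,"grip":10},{"x":0,"y":-160,"z":0,"ax":0,"ay":0,"az":0,"grip":10},{"x":20,"y":-170,"z":-30,"ax":0,"ay":0,"az":0,"grip":10}]';python3 -m jog '[{"x":28,"y":0,"z":-38,"ax":0,"ay":0,"az":0,"grip":10},{"x":56,"y":0,"z":-76,"ax":0,"ay":0,"az":0,"grip":10},{"x":84,"y":0,"z":-114,"ax":0,"ay":0,"az":0,"grip":10},{"x":112,"y":0,"z":-152,"ax":0,"ay":0,"az":0,"grip":10},{"x":140,"y":0,"z":-190,"ax":0,"ay":0,"az":0,"grip":10}]';python3 -m jog '[{"x":26,"y":0,"z":-35,"ax":0,"ay":0,"az":0,"grip":10},{"x":32,"y":0,"z":-48,"ax":0,"ay":0,"az":0,"grip":10},{"x":32,"y":0,"z":-48,"ax":0,"ay":0,"az":0,"grip":10},{"x":32,"y":0,"z":-48,"ax":0,"ay":0,"az":0,"grip":10},{"x":32,"y":0,"z":-48,"ax":0,"ay":0,"az":0,"grip":10}]'; python3 -c "
from h import *
d=get_image('wrist');im=d['color'][:,:,::-1];to(627.4,38.5,165,.21)
cv2.imwrite('pics/w17.png',im)
"
```

```text
clock: 19.45
eef_pos: [407.6, 240.9, 272.9]
tool_rot: [-1.565, -0.009, 0.218]
force: [2.3, 0.5, 0.1]
width: 26.4
clock: 19.95
eef_pos: [586.0, 77.3, 268.3]
tool_rot: [-1.571, -0.001, 0.21]
force: [0.8, 0.3, -0.5]
width: 26.9
clock: 20.45
eef_pos: [624.9, 41.2, 267.9]
tool_rot: [-1.57, 0.0, 0.213]
force: [-0.0, 0.2, -0.5]
width: 27.0
clk 20.5 pos [625.   41.1 267.9] rot [-1.57  -0.     0.213] w 27.1 F [-0.4 -0.1 -1. ]
shift [  1.8 102.9  -3.1] turn [-0.001  0.003  0.   ]
```

View pics/w17.png

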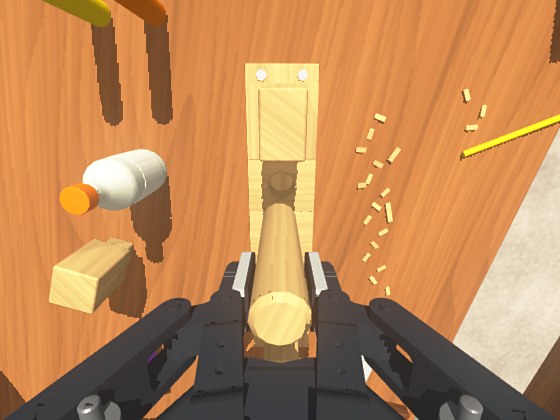

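```bash
python3 -m jog '[{"x":1.8,"y":0,"z":-3,"ax":0,"ay":0.003,"az":0,"grip":10},{"x":1.8,"y":40,"z":-3,"ax":0,"ay":0.003,"az":0,"grip":10},{"x":1.8,"y":80,"z":-3,"ax":0,"ay":0.003,"az":0,"grip":10},{"x":1.8,"y":100,"z":-3,"ax":0,"ay":0.003,"az":0,"grip":10},{"x":1.8,"y":104,"z":-3,"ax":0,"ay":0.003,"az":0,"grip":10}]'; python3 -m jog '[{"x":0,"y":0,"z":0,"ax":0,"ay":0,"az":0,"grip":10},{"x":0,"y":0,"z":0,"ax":0,"ay":0,"az":0,"grip":10},{"x":0,"y":0,"z":0,"ax":0,"ay":0,"az":0,"grip":10},{"x":0,"y":0,"z":0,"ax":0,"ay":0,"az":0,"grip":10},{"x":0,"y":0,"z":0,"ax":0,"ay":0,"az":0,"grip":10}]';python3 -c "
from h import *
d=get_image('wrist');im=d['color'][:,:,::-1];to(627.4,38.5,155,.21)
cv2.imwrite('pics/w18.png',cv2.resize(im[100:320,180:380],None,fx=4,fy=2.7,interpolation=cv2.INTER_CUBIC))
"
```

```text
clock: 21.0
eef_pos: [626.5, 36.3, 160.6]
tool_rot: [-1.57, 0.005, 0.208]
force: [0.2, -1.0, -0.2]
width: 26.6
clock: 21.5
eef_pos: [629.0, 36.3, 164.1]
tool_rot: [-1.571, -0.001, 0.207]
force: [-0.1, -0.8, -0.6]
width: 26.8
clk 21.55 pos [628.9  36.2 163.9] rot [-1.571e+00 -1.000e-03  2.070e-01] w 26.9 F [-0.  -0.   0.5]
shift [-1.   8.9  2.5] turn [ 0.    -0.003  0.001]
```

View pics/w18.png

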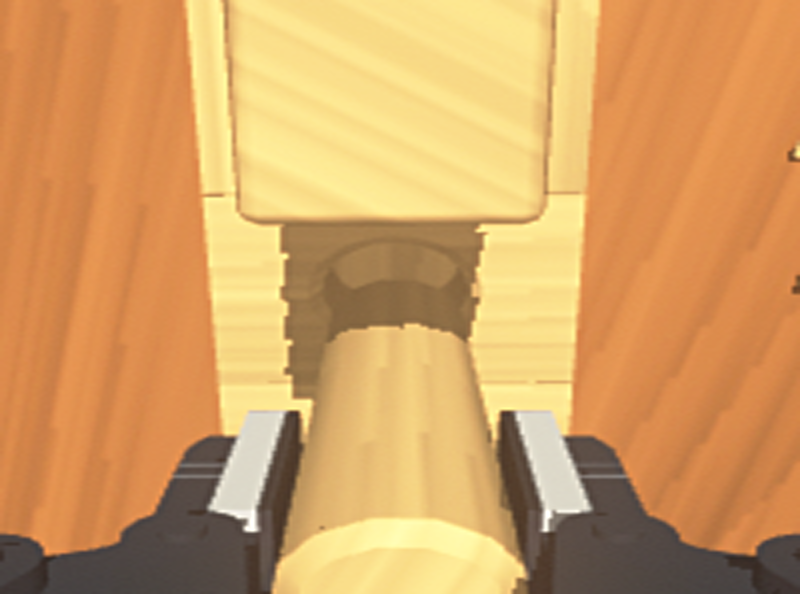

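```bash
python3 -m jog '[{"x":-0.9,"y":0,"z":2.5,"ax":0,"ay":-0.003,"az":0,"grip":10},{"x":-0.9,"y":4,"z":2.5,"ax":0,"ay":-0.003,"az":0,"grip":10},{"x":-0.9,"y":7,"z":2.5,"ax":0,"ay":-0.003,"az":0,"grip":10},{"x":-0.9,"y":7,"z":2.5,"ax":0,"ay":-0.003,"az":0,"grip":10},{"x":-0.9,"y":7,"z":2.5,"ax":0,"ay":-0.003,"az":0,"grip":10}]'; python3 -m jog '[{"x":0,"y":0,"z":0,"ax":0,"ay":0,"az":0,"grip":10},{"x":0,"y":0,"z":0,"ax":0,"ay":0,"az":0,"grip":10},{"x":0,"y":0,"z":0,"ax":0,"ay":0,"az":0,"grip":10}]';python3 -c "
from h import *
d=get_image('wrist');im=d['color'][:,:,::-1];to(627.4,38.5,155,.21)
cv2.imwrite('pics/w19.png',cv2.resize(im[100:320,180:380],None,fx=4,fy=2.7,interpolation=cv2.INTER_CUBIC))
"
```

```text
clock: 22.05
eef_pos: [627.1, 38.5, 156.1]
tool_rot: [-1.571, 0.0, 0.21]
force: [0.7, -0.3, -0.6]
width: 26.7
clock: 22.35
eef_pos: [627.3, 38.6, 156.4]
tool_rot: [-1.571, -0.0, 0.21]
force: [-0.1, -0.3, 0.1]
width: 26.8
clk 22.4 pos [627.2  38.6 156.4] rot [-1.571 -0.     0.21 ] w 26.3 F [-0.2 -0.2  0.3]
shift [ 0.1  1.4 -0.1] turn [0. 0. 0.]
```

View pics/w19.png

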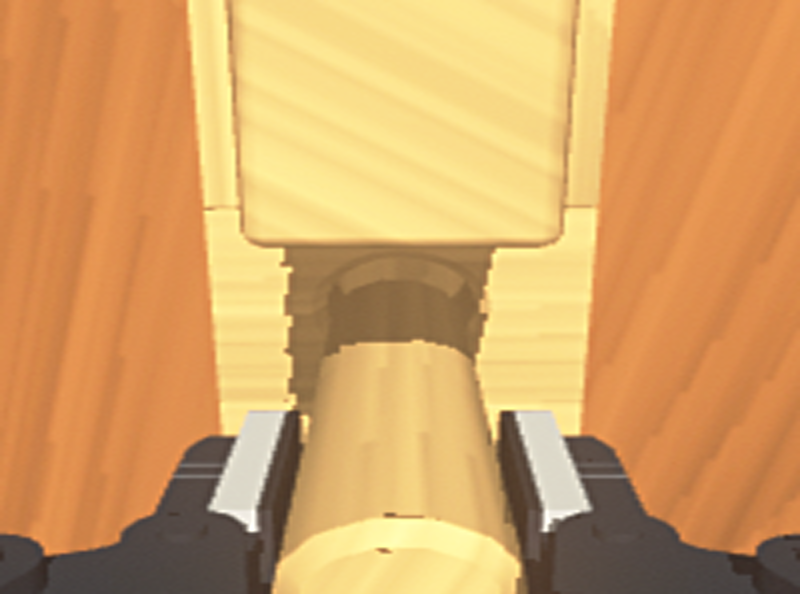

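```bash
python3 -c "
from h import *
d=get_image('wrist');c=cam(d);s=read_state();r=R.from_euler('xyz',s['tool_rot']);print(s['eef_pos'])
g=lambda q:((q[0]+.5)/4-.5+180,(q[1]+.5)/2.7-.5+100)
f=lambda q,z:r.inv().apply(back(c,g(q),z)-s['eef_pos']).round(1)
print('bore far edge',f((402,253),55),'dowel far',f((402,280),58.4),'top near/far',f((398,513),188),'blockedge',f((404,208),55))
"
```

```text
[627.21133357  38.54426467 156.40178475]
bore far edge [  0.2 101.4  16.7] dowel far [ 0.2 98.   9.1] top near/far [ -0.5 -31.6  13.9] blockedge [  0.6 101.4  30.7]
```

```bash
python3 -m jog '[{"x":0,"y":4,"z":0,"ax":0,"ay":0,"az":0,"grip":10},{"x":0,"y":8,"z":0,"ax":0,"ay":0,"az":0,"grip":10},{"x":0,"y":11,"z":0,"ax":0,"ay":0,"az":0,"grip":10},{"x":0,"y":14,"z":0,"ax":0,"ay":0,"az":0,"grip":10}]'
```

```text
clock: 22.85
eef_pos: [627.2, 38.9, 142.0]
tool_rot: [-1.57, -0.0, 0.21]
force: [0.4, 1.9, 0.8]
width: 26.5
```

```bash
python3 -m jog '[{"x":0,"y":6,"z":0,"ax":0,"ay":0,"az":0,"grip":10},{"x":0,"y":12,"z":0,"ax":0,"ay":0,"az":0,"grip":10},{"x":0,"y":18,"z":0,"ax":0,"ay":0,"az":0,"grip":10},{"x":0,"y":24,"z":0,"ax":0,"ay":0,"az":0,"grip":10},{"x":0,"y":26,"z":0,"ax":0,"ay":0,"az":0,"grip":10}]';python3 -m jog '[{"x":0,"y":1.5,"z":0,"ax":0,"ay":0,"az":0,"grip":10},{"x":0,"y":3,"z":0,"ax":0,"ay":0,"az":0,"grip":10},{"x":0,"y":4,"z":0,"ax":0,"ay":0,"az":0,"grip":10}]'
```

```text
clock: 23.35
eef_pos: [627.0, 38.9, 115.5]
tool_rot: [-1.57, 0.001, 0.21]
force: [0.2, 1.3, 0.7]
width: 26.8
clock: 23.65
eef_pos: [627.4, 38.9, 114.0]
tool_rot: [-1.571, -0.001, 0.21]
force: [-3.0, 1.5, 17.0]
width: 26.8
```

Bottomed at the same depth as the first dowel (114 vs. 99 at grasp, i.e. bottom near 15). Release, retreat, check.

```bash
python3 -m jog '[{"x":0,"y":0,"z":0,"ax":0,"ay":0,"az":0,"grip":55},{"x":0,"y":0,"z":0,"ax":0,"ay":0,"az":0,"grip":55},{"x":0,"y":-10,"z":0,"ax":0,"ay":0,"az":0,"grip":55},{"x":0,"y":-50,"z":0,"ax":0,"ay":0,"az":0,"grip":55},{"x":0,"y":-90,"z":0,"ax":0,"ay":0,"az":0,"grip":55}]';python3 -m jog '[{"x":-10,"y":-40,"z":-10,"ax":0,"ay":0,"az":0,"grip":55},{"x":-50,"y":-60,"z":-20,"ax":0,"ay":0,"az":0,"grip":55},{"x":-95,"y":-60,"z":-30,"ax":0,"ay":0,"az":0,"grip":55},{"x":-140,"y":-60,"z":-40,"ax":0,"ay":0,"az":0,"grip":55},{"x":-180,"y":-60,"z":-60,"ax":0,"ay":0,"az":0,"grip":55}]';python3 -m jog '[{"x":-15,"y":0,"z":-40,"ax":0,"ay":0,"az":0,"grip":55},{"x":-15,"y":0,"z":-80,"ax":0,"ay":0,"az":0,"grip":55},{"x":-15,"y":0,"z":-120,"ax":0,"ay":0,"az":0,"grip":55},{"x":-15,"y":0,"z":-120,"ax":0,"ay":0,"az":0,"grip":55},{"x":-15,"y":0,"z":-120,"ax":0,"ay":0,"az":0,"grip":55}]';python3 -c "
from h import *
for n in('top','scene','wrist'):
  d=get_image(n);cv2.imwrite('pics/f_%s.png'%n,d['color'][:,:,::-1])
im=cv2.imread('pics/f_scene.png');cv2.imwrite('pics/f_sc.png',cv2.resize(im[130:300,150:400],None,fx=3.2,fy=3.2,interpolation=cv2.INTER_CUBIC))
im=cv2.imread('pics/f_top.png');cv2.imwrite('pics/f_tc.png',cv2.resize(im[130:275,165:445],None,fx=2.8,fy=2.8,interpolation=cv2.INTER_CUBIC))
print(read_state()['eef_pos'])
"
```

```text
clock: 24.15
eef_pos: [626.3, 38.1, 202.9]
tool_rot: [-1.571, 0.003, 0.21]
force: [1.2, -1.1, 0.3]
width: 55.0
clock: 24.65
eef_pos: [461.3, -57.6, 263.0]
tool_rot: [-1.571, 0.0, 0.212]
force: [-0.1, -1.4, -0.5]
width: 55.0
clock: 25.15
eef_pos: [473.7, -178.9, 262.5]
tool_rot: [-1.571, 0.0, 0.207]
force: [0.2, 0.8, 0.1]
width: 54.7
[ 473.87843001 -176.6876909   262.57747551]
```

View pics/f_sc.png

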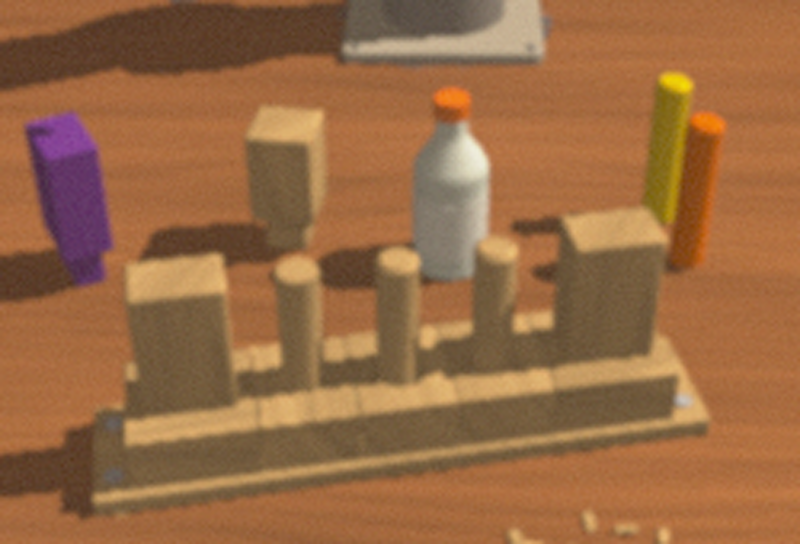

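View pics/f_tc.png

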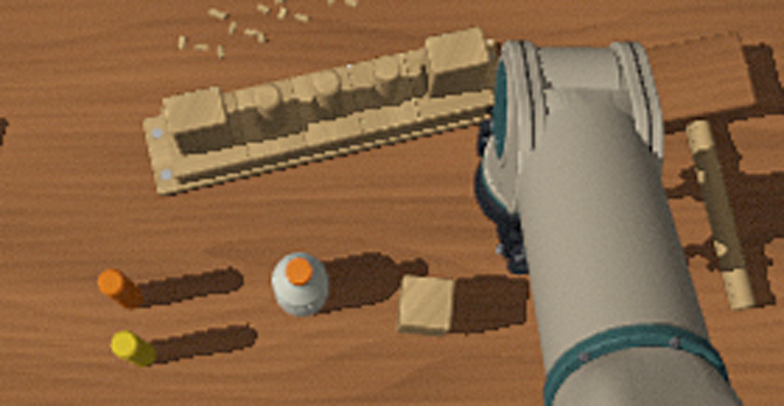

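View pics/f_wrist.png

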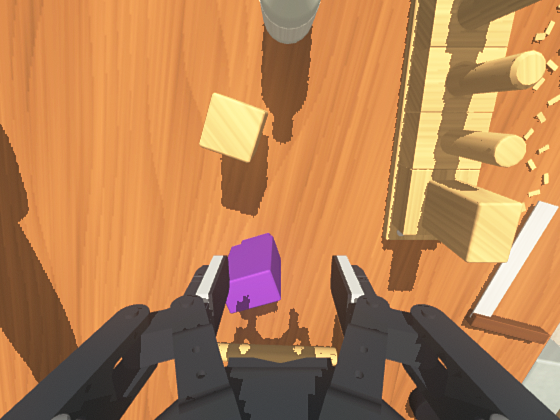

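```bash
python3 -c "
from cell import *
print(finish_job())"
```

```text
the job is handed in; nothing more can be done
None
```

The rack is dry-fitted and handed in at about 25 s of the 72 s allowed. The job gave no verdict, so these are my own last checks.

- **End post:** it went into the free mortise and I pushed it until the shoulder stopped, at about 14 N. By the tool height the tenon is about 31.5 mm deep.
- **Dowels:** each went into an empty bore and bottomed, at about 14 and 17 N. By the tool height both are about 40 mm deep.
- **Pictures:** the final scene and top pictures show all three upright and in line with the rail. The gripper was open and clear of everything.
- **Bystanders:** the glue bottle and spare post are still standing where they were. The mallet and the decoys look unmoved. The arm partly hid the mallet in the final top picture, and the chisel was not in the final close-ups, but the arm never went near it.

Two things disagreed along the way:
- The fixed cameras and the wrist camera differed by 3–5 mm on where the rail lies along its length. I went by the wrist camera, and every insertion went in with almost no side force; the most was about 2 N, on the second dowel.
- I did not measure the final tilt and centring as numbers; I judged them from the pictures and the contact heights.

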